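Load a vial through the cabinet airlock

ROBOT

A 6-joint arm with a two-finger parallel gripper is mounted at the origin on a cart in front of the work surface, level with it; the furniture and walls round the work are solid. World frame = base frame: x ahead of the robot, y to its left, z up, the work surface at z = 0. Lengths are in m, angles in rad, forces in N, time in s.
With the tool pointing down it reaches from about 0.25 to 0.775 m from the base axis. Payload 4 kg.
Tool frame: the origin (TCP) lies on the centre line of the jaws, within the pads' length; the fingertips stand 22 mm ahead of it and the grasp point (between the pads) lies 3 mm ahead of it; z points along the fingers, y is the direction in which the jaws open and shut (so a half turn about z gives the same grasp; the last joint's range is limited). The gripper opens to 94 mm and grips with 3 to 60 N. Pads are 16 mm wide; open, the fingers measure 119 mm over their backs; the gripper's body (75 mm by 177 mm) begins 78 mm behind the grasp point.
Start: joints at [-1.429, 0.087, 1.371, -0, 1.684, -0.103], TCP at [0.133, -0.534, 0.228] pointing down, gripper open.
Joint ranges: [-3.1, 3.1], [-0.76, 2.03], [0.27, 2.55], [-1.08, 4.22], [0.17, 2.65], [-2.57, 2.57]. Speed limits (rad/s): [2.79, 2.79, 3.14, 3.14, 3.14, 3.14].

INTERFACE

Orientations are given as [roll, pitch, yaw] about the fixed x, y, z axes, in that order (R = Rz(yaw) Ry(pitch) Rx(roll)).
In Python, from bench import robot gives the robot as it stands. The module is installed in compiled form; this text tells all that it offers.
- The arm moves only by the shell command python3 -m inch 'ROWS'. ROWS is JSON, a list of rows, each an object with "linear": the shift along the world's x, y, z scaled (see below), a list of three; "twist": the turn about the world's z scaled (see below); "gripper": the opening, from 0 (shut) to 1 (fully open). In form: [{"linear": [x, y, z], "twist": twist, "gripper": gripper}, ...]. A call has 1 to 10 rows; each row is the pose to reach, as a shift and turn from the pose commanded when the call began; what a row does not reach only later rows make up. The controller multiplies each number of a shift by 0.1 m and each number of a turn by 60 degrees. A row lasts 1/12 s, in which the tool goes at most 41.7 mm and 7.16 degrees, less where a joint would pass 70% of its speed; a pose out of reach is approached as far as the arm can. A call with a number of a shift or a turn outside -1 to 1 is refused whole. A call with a gripper value outside its range is refused whole. The fingers move at their own pace and stop on an object; the grip force is fixed at half the most. Time passes only in rows, so rows that repeat a pose let the fingers close. It gives the time, the measured TCP pose, the force and the opening at its end, in the units of the state.
- robot.get_obs(): the state, without advancing time (a new reading comes with each control period).
- robot.snapshot(name): name is "scene" or "side" or "wrist"; returns a dict with "image" (400x640x3 uint8, red, green, blue), "depth" (400x640 float32, m along the optical axis (not along the pixel's ray), 0 where there is no reading), "mtx" (3x3 intrinsics, pixels), "rvec" (rotation vector, rad) and "tvec" (3), from world to camera coordinates, as OpenCV has them; the wrist camera has in their place "hand_eye" (4x4, takes a point from camera to tool coordinates, whose origin is the TCP and whose axes are the flange's). Camera axes: x right, y down, z forward; pixel columns grow to the right and rows downward; lengths in m; the calibration is good to about 2 mm. A picture is of the moment at which its call begins: read the wrist's pose just before it.
- robot.close_job(): hands the job in, once; it reports no verdict.
The state is a dict: "time": time; "joint_positions": joint angles; "qvel": joint speeds; "joint_torque": joint torques, N m; "tool_pos": TCP position; "ee_rot": TCP orientation; "wrist_force": force on the tool from outside, world axes, zero at the start; "wrist_torque": the same for the moment, N m; "width": finger opening in m.
Only numpy, scipy, OpenCV 4.12 (cv2) and the standard library are available. Lean on these libraries where they do the work, as an engineer would, in place of code of your own. Each camera call takes 0.05 s, during which the arm holds its last target.

TASK

Load the small screw-cap bottle that stands alone beside the airlock into the airlock chamber of the storage cabinet. First check by touch that the inner gate is shut: press down on top of its handle, under the cabinet's overhang, until it stops firmly at the bottom and hold it there for half a second; then press the large key fully and let it up, and after that the small key, one at a time. Only then slide the outer hatch fully open, stand the bottle upright on the chamber floor and let go of it, and slide the hatch fully shut again; keep the inner gate shut throughout and leave the glass beaker where it stands.

Things in the scene. Friction and masses are not known exactly. Their poses are not given: they have to be found in the camera images.
- airlock: Fixed unit, place and yaw (to 0.12 rad) vary. Origin: centre of the chamber's underside, on the table; local x away from the robot, y left, z up. Chamber 136 x 156 mm (x, y) outside, 120 x 140 inside, wall tops 80 mm up. Hatch rails at x = -72 and +72 mm, 8 mm wide, tops 88 mm up, y = +78 to -217 mm. Cabinet behind it from x = 92 mm back, y -125 to +125 mm.
- overhang_edge (a point): Middle of the lower front edge of the cabinet's upper part (local x 85, z 205 mm; 260 mm wide, up to z 320 mm), which stands out over the gate's handle, so a vertical gripper does not fit there: come from the front with the tool tilted about 40 degrees, pointing down and away from the robot.
- key_pod (a point): Centre of the sloped face of the white key pod on a pedestal left of the chamber; face 104 mm along the slope x 60 mm wide, sloped 35 degrees (0.61 rad), rising away from the robot. The pod spans local x -50 to +50, y 125 to 185 mm, and with its keys reaches about 170 mm up.
- inner_gate (a joint): Lift of the inner gate in m: 0 = fully shut (down, on a firm stop), grows upwards to 0.045. Starts anywhere from 0 to 0.03. About 4 N of friction holds it where it is left; a push down moves it.
- gate_handle_top (a point): Centre of the top face of the inner gate's black bar handle, 14 mm (x) x 70 mm (y) x 14 mm high; it moves with the gate. Shut, it is at local x = 82, y = 0, z = 140 mm of the airlock.
- key_large_top (a point): Centre of the top of the large round key (30 mm diameter), the upper one of the two on the sloped pod. Pressed into the face, along the face's normal, which points up and towards the robot, 35 degrees (0.61 rad) from vertical in the airlock's x-z plane.
- key_large (a joint): Travel of the large key in m, 0 = up, 0.006 = fully pressed (about 4 N); springs back.
- key_small_top (a point): Centre of the top of the small round key (18 mm diameter), the lower one on the pod, 50 mm down the slope from the large one. Same press direction.
- key_small (a joint): Travel of the small key in m, 0 = up, 0.006 = fully pressed (about 4 N); springs back.
- outer_hatch (a joint): Travel of the outer hatch in m: 0 = shut over the chamber (start), slides along the airlock's -y (to the right) to 0.135 = fully open, end stops at both ends; friction about 1.5 N, stays where it is left.
- hatch_tab (a point): Centre of the black grip tab on the hatch, 40 mm (x) x 14 mm (y) x 26 mm high, top 13 mm above this point, the plate's top face is 14 mm below this point. Moves with the hatch. Shut, it is at local x = -20, y = -40, z = 103 mm of the airlock.
- chamber_floor (a point): Centre of the chamber's floor (its upper face), 8 mm above the table, 72 mm below the wall tops; axes as the airlock's.
- vial_center (a point): Centre (half-way up) of the small screw-cap bottle, 34 mm diameter, 62 mm tall, about 30 g, white cap; stands upright on the table left or right of the airlock (it may swap places with the beaker). Other small bottles stand far off at the back right and are not meant.
- beaker_center (a point): Centre (half-way up) of the open glass beaker, 46 mm diameter, 58 mm tall, loose; stands on the table on the other side. A bystander.

How it is judged:
On the way, in this order (a step that is already met when the one before it is completed fails the run):
1. the gripper presses the inner gate down on its stop (at least 4 N, gate within 4 mm of shut) (contact force between the fingers and inner_gate above 4 N and value of joint inner_gate below 0.004 m), for 0.2 s.
2. the large key is pressed, alone (value of joint key_large above 0.004 m and value of joint key_small below 0.002 m), for 0.05 s.
3. the small key is pressed, alone, after the large one has come up (value of joint key_small above 0.004 m and value of joint key_large below 0.002 m), for 0.05 s.
4. the outer hatch is slid open (over 120 mm) (value of joint outer_hatch above 0.12 m), for 0.05 s.
5. the bottle stands on the chamber floor, released (x of vial_center in the frame of chamber_floor between -0.06 and 0.06 m and y of vial_center in the frame of chamber_floor between -0.07 and 0.07 m and z of vial_center in the frame of chamber_floor below 0.036 m and angle between vial_center's own z axis and vertical below 0.15 rad and contact force between the fingers and vial below 0.1 N), for 0.2 s.
At the end, for the whole second after the job is handed in: The bottle stands upright (within 0.15 rad) and still on the chamber floor inside the walls, the outer hatch is shut to within 5 mm and the inner gate to within 4 mm (value of joint outer_hatch below 0.005 m and value of joint inner_gate below 0.004 m and x of vial_center in the frame of chamber_floor between -0.06 and 0.06 m and y of vial_center in the frame of chamber_floor between -0.07 and 0.07 m and z of vial_center in the frame of chamber_floor below 0.036 m and angle between vial_center's own z axis and vertical below 0.15 rad and linear speed of vial below 0.02 m/s); the robot touches nothing.
It fails at once if the outer hatch is open (over 10 mm) while the inner gate is not shut (over 6 mm) (value of joint outer_hatch above 0.01 m and value of joint inner_gate above 0.006 m).
It fails at once if both keys are pressed at once (value of joint each of key_large, key_small above 0.003 m).
It fails at once if the glass beaker is moved more than 30 mm (distance of beaker_center from where it was at the start of the episode above 0.03 m).
It also fails if it takes over 72 s, if anything falls off the work surface, if the arm or the gripper's body presses on something with over 40 N, if the wrist force passes 120 N, or if a joint passes its speed limit or range.

## Working session

There is one attempt and no reset: what is moved stays moved. The work goes in short steps, Python scripts to look and compute and a shell command to move; the robot and the scene stay as the last step left them, time stands still between calls to the robot, and variables do not carry over. Pictures are saved under pics/ and viewed, and the job is handed in when it is done.

```bash
mkdir -p pics; ls; cat > h.py <<'E'
import numpy as np, cv2
from bench import robot
from scipy.spatial.transform import Rotation as R
def snap(n,tag):
    o=robot.get_obs(); s=robot.snapshot(n); cv2.imwrite(f'pics/{tag}.png',s['image'][:,:,::-1])
    if n=='wrist':
        T=np.eye(4);T[:3,:3]=R.from_euler('xyz',o['ee_rot']).as_matrix();T[:3,3]=o['tool_pos'];W=T@s['hand_eye']
    else:
        M=np.eye(4);M[:3,:3]=cv2.Rodrigues(np.array(s['rvec'],float))[0];M[:3,3]=np.ravel(s['tvec']);W=np.linalg.inv(M)
    s['W']=W; np.savez(f'{tag}.npz',image=s['image'],depth=s['depth'],mtx=s['mtx'],W=W)
    return s
def pts(s):
    d=s['depth'];K=s['mtx'];v,u=np.indices(d.shape)
    c=np.stack([(u-K[0,2])/K[0,0]*d,(v-K[1,2])/K[1,1]*d,d,np.ones_like(d)],-1)
    p=(c@s['W'].T)[...,:3]; p[d<=0]=np.nan; return p
def plane(s,u,v,z):
    K=s['mtx'];W=s['W'];r=W[:3,:3]@np.array([(u-K[0,2])/K[0,0],(v-K[1,2])/K[1,1],1]);o=W[:3,3];return o+r*(z-o[2])/r[2]
def load(t): return dict(np.load(f'{t}.npz'))
E
python3 - <<'E'
from h import *
print(robot.get_obs())
for n in ['scene','side','wrist']:
    s=snap(n,n+'0'); print(n,s['W'].round(3).tolist(),np.array(s['mtx']).round(1).tolist())
E
```

```text
pics
{'time': 0.0, 'joint_positions': array([-1.42910103e+00,  8.79634371e-02,  1.37225861e+00, -3.92954638e-05,
        1.68358909e+00, -1.03100723e-01]), 'qvel': array([-1.48250699e-03,  5.59050174e-04,  1.62183499e-05,  1.12259439e-03,
        2.95322358e-03,  6.77587664e-04]), 'joint_torque': array([ 1.35036029e-03, -3.40179491e+01, -3.02423465e+01,  7.19160726e-02,
        3.30961961e-02, -1.91711724e-04]), 'tool_pos': array([ 0.13320832, -0.53310631,  0.22629731]), 'ee_rot': array([-3.13938193e+00, -1.89473789e-04,  2.44791433e-01]), 'wrist_force': array([-0.52133584, -0.0546642 ,  0.23722023]), 'wrist_torque': array([ 0.00287766,  0.03070487, -0.02250636]), 'width': 0.0938276919274444}
scene [[-0.408, -0.498, 0.765, -0.53], [-0.913, 0.203, -0.355, 0.489], [0.021, -0.843, -0.538, 0.858], [0.0, 0.0, 0.0, 1.0]] [[508.8, 0.0, 314.9], [0.0, 508.8, 200.9], [0.0, 0.0, 1.0]]
side [[-0.939, -0.171, 0.298, 0.143], [-0.343, 0.486, -0.804, 0.932], [-0.007, -0.857, -0.515, 0.719], [0.0, 0.0, 0.0, 1.0]] [[386.1, 0.0, 325.7], [0.0, 386.1, 200.3], [0.0, 0.0, 1.0]]
wrist [[0.242, -0.942, -0.231, 0.201], [-0.97, -0.235, -0.056, -0.518], [-0.002, 0.238, -0.971, 0.383], [0.0, 0.0, 0.0, 1.0]] [[311.1, 0.0, 318.5], [0.0, 311.1, 198.0], [0.0, 0.0, 1.0]]
```

View pics/scene0.png

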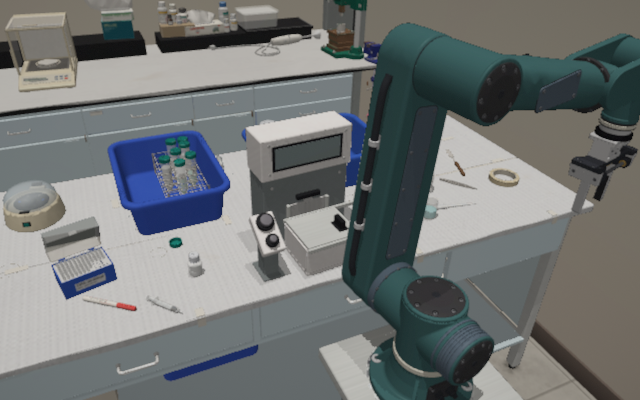

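View pics/side0.png

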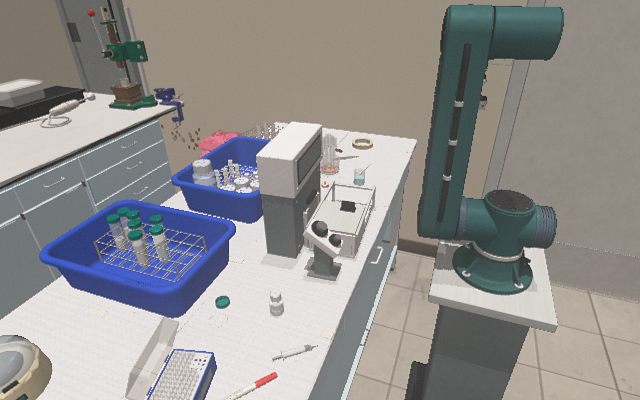

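View pics/wrist0.png

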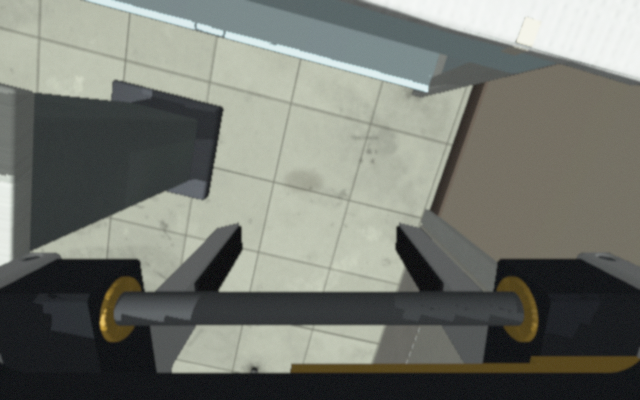

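The bottle is at scene (195,264), left of the key pod. The pod is around (265,232), the chamber with its hatch tab at (340,222), the gate handle at (308,194), and the beaker is on the right at (431,207). I'll measure next.

```bash
python3 - <<'E'
from h import *
for n,q in [('scene0',{'handle':(308,194),'tab':(340,218),'vialcap':(194,256),'bigkey':(264,220),'smallkey':(272,240),'beaker':(431,207),'overhangfront':(310,155)}),('side0',{'handle':(313,213),'tab':(348,206),'vialcap':(276,293),'big':(320,228),'small':(321,241),'beaker':(360,176)})]:
    s=load(n);p=pts(s)
    for k,(u,v) in q.items(): print(n,k,np.nanmedian(p[v-1:v+2,u-1:u+2].reshape(-1,3),0).round(3))
    # crops enlarged
s=load('scene0');im=s['image'][:,:,::-1]
cv2.imwrite('pics/c1.png',cv2.resize(im[100:300,170:450],None,fx=2.85,fy=2.85,interpolation=cv2.INTER_CUBIC))
s=load('side0');im=s['image'][:,:,::-1]
cv2.imwrite('pics/c2.png',cv2.resize(im[110:330,230:430],None,fx=2.7,fy=2.7,interpolation=cv2.INTER_CUBIC))
E
```

```text
scene0 handle [0.521 0.023 0.146]
scene0 tab [ 0.423 -0.025  0.119]
scene0 vialcap [0.48  0.344 0.065]
scene0 bigkey [0.433 0.177 0.159]
scene0 smallkey [0.39  0.173 0.127]
scene0 beaker [ 0.466 -0.348  0.047]
scene0 overhangfront [0.529 0.017 0.258]
side0 handle [0.518 0.03  0.088]
side0 tab [ 0.423 -0.017  0.106]
side0 vialcap [0.489 0.344 0.06 ]
side0 big [0.435 0.187 0.157]
side0 small [0.427 0.201 0.126]
side0 beaker [ 0.473 -0.337  0.041]
```

View pics/c1.png

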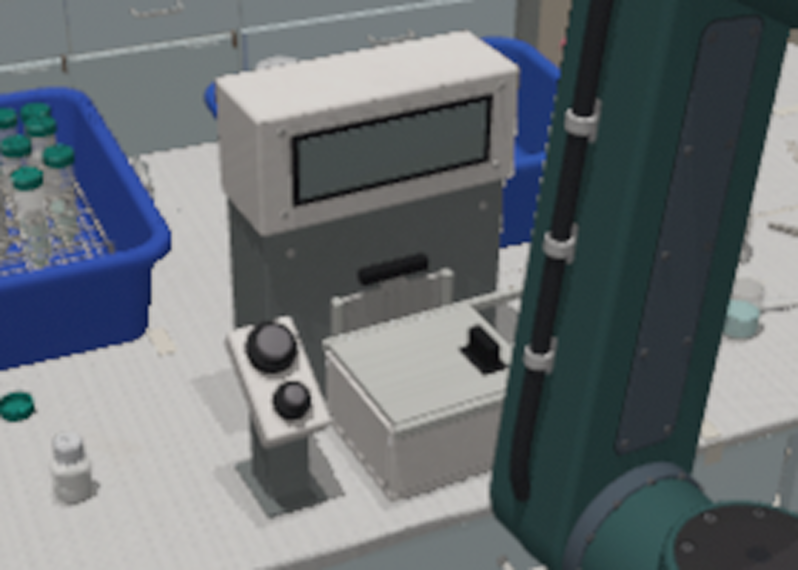

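View pics/c2.png

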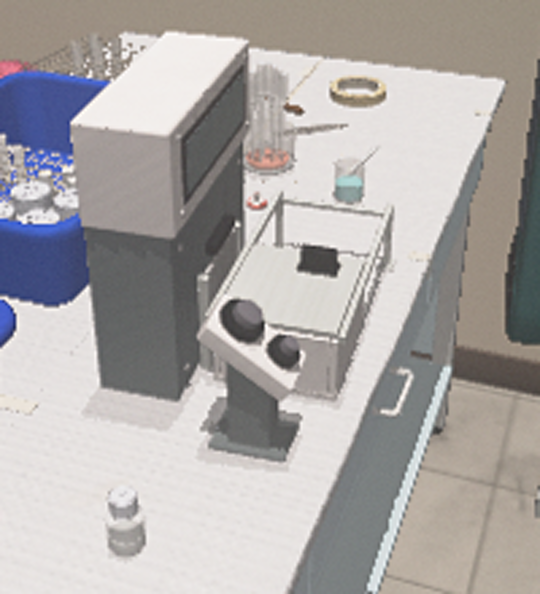

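```bash
python3 -m inch '[{"linear":[0,0,0.4],"twist":0,"gripper":1},{"linear":[0,0,0.8],"twist":0,"gripper":1},{"linear":[0,0,1],"twist":0,"gripper":1}]'; python3 -m inch '[{"linear":[0,0,0.4],"twist":0,"gripper":1},{"linear":[0,0,0.8],"twist":0,"gripper":1},{"linear":[0,0,1],"twist":0,"gripper":1}]'; python3 - <<'E'
from h import *
s=load('scene0');p=pts(s)
# front face of upper cabinet
q=p[130:170,255:345].reshape(-1,3);q=q[np.isfinite(q).all(1)]
q=q[(q[:,2]>.215)&(q[:,2]<.315)&(q[:,0]<.56)]
c=np.median(q,0);A=np.polyfit(q[:,1],q[:,0],1);print(len(q),c,A,'yaw',-np.arctan(A[0]))
for z in (.22,.25,.28,.31):
  m=abs(q[:,2]-z)<.01;print(z,np.median(q[m]-0,0))
E
```

```text
time: 0.4
tool_pos: [0.1334, -0.5338, 0.3313]
ee_rot: [3.138, 0.0, 0.245]
wrist_force: [-0.3, -0.8, 0.9]
width: 0.0941
time: 0.65
tool_pos: [0.1333, -0.5335, 0.4325]
ee_rot: [3.135, 0.001, 0.245]
wrist_force: [0.1, -0.1, -0.1]
width: 0.0942
2820 [0.52744228 0.03654684 0.27245526] [-0.04444257  0.52969231] yaw 0.0444133475903161
0.22 [ 0.53250004 -0.01767582  0.22337385]
0.25 [0.52613274 0.04553855 0.25062361]
0.28 [0.52588568 0.04882625 0.28007228]
0.31 [0.52824585 0.05059332 0.30696763]
```

```bash
for i in 1 2; do python3 -m inch '[{"linear":[0,0,0.4],"twist":0,"gripper":1},{"linear":[0,0,0.8],"twist":0,"gripper":1},{"linear":[0,0,1],"twist":0,"gripper":1}]'; done; python3 -c "
from bench import robot;print(robot.get_obs()['joint_positions'])"
```

```text
time: 0.9
tool_pos: [0.1332, -0.5328, 0.5318]
ee_rot: [3.136, 0.001, 0.245]
wrist_force: [0.1, -0.3, 0.7]
width: 0.094
time: 1.15
tool_pos: [0.1285, -0.5152, 0.5941]
ee_rot: [3.132, -0.001, 0.245]
wrist_force: [-0.0, -0.5, -0.3]
width: 0.0935
[-1.43457674  0.34452311  0.27747439  0.00359923  2.50989357 -0.10558123]
```

```bash
python3 -m inch '[{"linear":[0,0,0.4],"twist":0,"gripper":1},{"linear":[0,0,0.8],"twist":0,"gripper":1},{"linear":[0,0,1],"twist":0,"gripper":1},{"linear":[0,0,1],"twist":0,"gripper":1}]';  python3 -c "
from bench import robot;o=robot.get_obs();print(o['joint_positions'],o['ee_rot'])"
```

```text
time: 1.48
tool_pos: [0.1189, -0.4753, 0.6282]
ee_rot: [3.097, 0.001, 0.245]
wrist_force: [-0.2, 0.2, -0.6]
width: 0.0942
[-1.44466361  0.27934059  0.2738452   0.00839942  2.54441053 -0.11158697] [3.09736298e+00 5.13802801e-04 2.44757925e-01]
```

```bash
python3 -m inch '[{"linear":[0,0,0],"twist":0,"gripper":1},{"linear":[0,0,0],"twist":0,"gripper":1}]'; python3 -m inch '[{"linear":[0,0,-0.4],"twist":0,"gripper":1},{"linear":[0,0,-0.8],"twist":0,"gripper":1},{"linear":[0,0,-1],"twist":0,"gripper":1},{"linear":[0,0,-1],"twist":0,"gripper":1}]';  python3 -c "
from bench import robot;o=robot.get_obs();print(o['joint_positions'],o['ee_rot'])"
```

```text
time: 1.65
tool_pos: [0.1192, -0.4773, 0.6262]
ee_rot: [3.101, 0.0, 0.245]
wrist_force: [-0.7, -0.4, 0.8]
width: 0.0943
time: 1.98
tool_pos: [0.1191, -0.4761, 0.511]
ee_rot: [3.132, -0.004, 0.245]
wrist_force: [0.2, -0.9, -3.6]
width: 0.0939
[-1.44438552  0.07606059  0.80737899  0.00601978  2.248951   -0.11464928] [ 3.13190991 -0.00356858  0.24487549]
```

```bash
python3 -m inch '[{"linear":[0,0,0],"twist":0,"gripper":1},{"linear":[0,0,0],"twist":0,"gripper":1},{"linear":[0,0,0],"twist":0,"gripper":1}]';  python3 -c "
from bench import robot;o=robot.get_obs();print(o['joint_positions'],o['ee_rot'],o['tool_pos'],sum(o['joint_positions'][[1,2,4]]))"
```

```text
time: 2.23
tool_pos: [0.1193, -0.4777, 0.5316]
ee_rot: [3.091, 0.001, 0.245]
wrist_force: [-0.4, 0.2, 0.6]
width: 0.0939
[-1.44454809  0.07467921  0.76345998  0.00617169  2.25320901 -0.1146235 ] [3.09114386e+00 1.18730207e-03 2.44854411e-01] [ 0.11927068 -0.4776899   0.53156142] 3.0913481982458846
```

```bash
for i in 1 2 3 4; do python3 -m inch '[{"linear":[0.25,0.25,0],"twist":-0.05,"gripper":0},{"linear":[0.5,0.5,0],"twist":-0.05,"gripper":0},{"linear":[0.75,0.8,0],"twist":-0.05,"gripper":0},{"linear":[0.9,1,0],"twist":-0.05,"gripper":0}]'|sed -n 2,3p; done; python3 -m inch '[{"linear":[0.2,0.4,0],"twist":0,"gripper":0},{"linear":[0.4,0.8,0],"twist":0,"gripper":0},{"linear":[0.4,0.8,0],"twist":0,"gripper":0},{"linear":[0.4,0.8,0],"twist":0,"gripper":0}]'; python3 -c "
from bench import robot;o=robot.get_obs();print(o['joint_positions'],o['ee_rot'],o['tool_pos'],sum(o['joint_positions'][[1,2,4]]))"
```

```text
tool_pos: [0.2107, -0.3758, 0.5319]
ee_rot: [3.091, -0.003, 0.194]
tool_pos: [0.3011, -0.2754, 0.5317]
ee_rot: [3.093, -0.006, 0.142]
tool_pos: [0.3915, -0.1753, 0.531]
ee_rot: [3.096, -0.009, 0.09]
tool_pos: [0.4819, -0.0749, 0.5303]
ee_rot: [3.1, -0.009, 0.038]
time: 3.9
tool_pos: [0.521, 0.005, 0.529]
ee_rot: [3.101, -0.006, 0.04]
wrist_force: [-0.7, -0.2, 0.7]
width: 0.0004
[-0.07411657  0.17616379  0.65449832 -0.05329714  2.29928081  1.42125253] [ 3.10084515 -0.00634933  0.03983828] [0.52103311 0.00496834 0.52899931] 3.1299429182304452
```

```bash
python3 - <<'E'
from h import *
for n in ['scene','side','wrist']: s=snap(n,n+'1')
for n,(a,b,c,d) in {'scene1':(100,300,170,450),'side1':(110,330,230,430)}.items():
    im=load(n)['image'][:,:,::-1];cv2.imwrite(f'pics/{n}c.png',cv2.resize(im[a:b,c:d],None,fx=2.7,fy=2.7,interpolation=cv2.INTER_CUBIC))
E
```

```text
(no output)
```

View pics/scene1c.png

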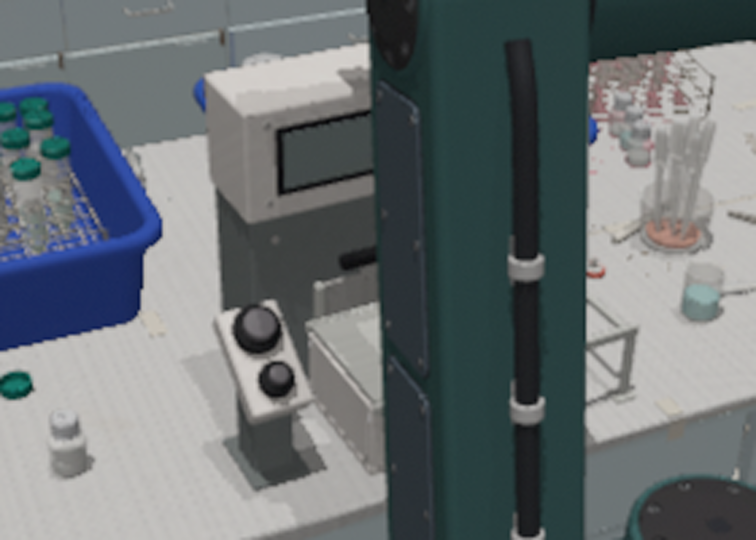

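View pics/wrist1.png

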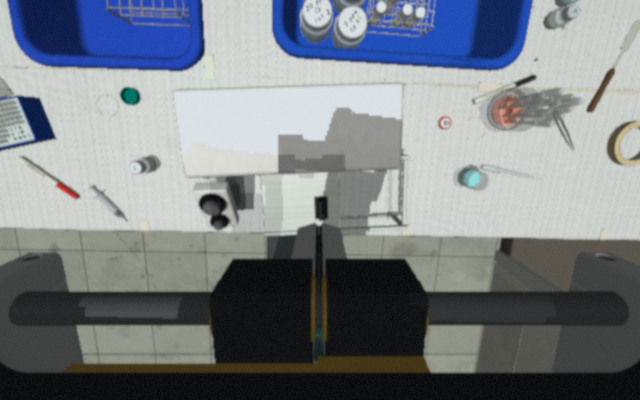

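View pics/side1c.png

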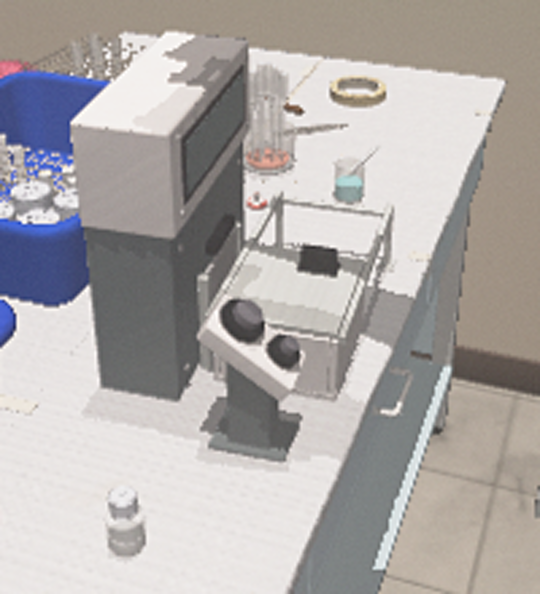

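```bash
python3 - <<'E'
from h import *
s=load('wrist1');p=pts(s)
m=((p[...,2]>.30)&(p[...,2]<.34)).astype(np.uint8);m[230:]=0
n,l,st,_=cv2.connectedComponentsWithStats(m);i=1+np.argmax(st[1:,4]);q=p[l==i];print(len(q),np.median(q[:,2]))
r=cv2.minAreaRect(q[:,:2].astype(np.float32));print('top rect',r);print(cv2.boxPoints(r))
for nm,(u,v) in {'tab':(321,207),'big':(212,204),'small':(219,221),'cap':(137,167),'beaker':(471,178)}.items(): print(nm,np.nanmedian(p[v-2:v+3,u-2:u+3].reshape(-1,3),0).round(4))
# beaker/cap rays
print('tab top ray',plane(s,321,207,.116))
for n in ('scene0','side0','wrist1'):
    s=load(n);p=pts(s);im=s['image']
    # dark tab
    mm=(im.max(2)<60)&(p[...,2]>.095)&(p[...,2]<.125)&(abs(p[...,0]-.42)<.06)&(abs(p[...,1]+.02)<.06)
    q=p[mm];print(n,'tab',len(q),q.min(0).round(3),q.max(0).round(3),np.median(q,0).round(4))
    mm=(im.max(2)<60)&(p[...,2]>.12)&(p[...,2]<.19)&(abs(p[...,0]-.515)<.03)&(abs(p[...,1]-.02)<.08)
    q=p[mm]; print(n,'handle',len(q)); 
    if len(q): print(np.percentile(q,[2,50,98],axis=0).round(4))
E
```

```text
19570 0.31947376785165005
top rect ((0.5794399976730347, 0.026558861136436462), (0.10335543751716614, 0.2604134678840637), 4.27559232711792)
[[ 0.51819867  0.15255046]
 [ 0.5376136  -0.10713828]
 [ 0.6406813  -0.09943274]
 [ 0.6212664   0.160256  ]]
tab [ 0.4354 -0.0232  0.1155]
big [0.4489 0.1672 0.1619]
small [0.4071 0.1663 0.1262]
cap [0.4939 0.3405 0.0604]
beaker [ 0.4873 -0.3558  0.0274]
tab top ray [ 0.43571962 -0.02321837  0.116     ]
scene0 tab 128 [ 0.403 -0.035  0.095] [ 0.444 -0.012  0.122] [ 0.4175 -0.0196  0.1079]
scene0 handle 189
[[ 0.5161 -0.0202  0.1238]
 [ 0.5227  0.0235  0.1465]
 [ 0.5415  0.0565  0.1529]]Traceback (most recent call last):
  File "<stdin>", line 13, in <module>
    return umr_minimum(a, axis, None, out, keepdims, initial, where)
ValueError: zero-size array to reduction operation minimum which has no identity
```

```bash
for i in 1 2 3; do python3 -m inch '[{"linear":[0.4,0,0],"twist":0,"gripper":0},{"linear":[0.8,0,0],"twist":0,"gripper":0},{"linear":[1,0,0],"twist":0,"gripper":0}]'|sed -n 1,3p;  python3 -c "
from bench import robot;o=robot.get_obs();print(o['joint_positions'].round(3),sum(o['joint_positions'][[1,2,4]]))"; done
```

```text
time: 4.3
tool_pos: [0.6203, 0.0005, 0.5229]
ee_rot: [3.101, -0.0, 0.032]
[-0.069  0.472  0.274 -0.059  2.391  1.426] 3.1364205073832734
time: 4.55
tool_pos: [0.6692, -0.0005, 0.4841]
ee_rot: [3.1, -0.024, 0.033]
[-0.066  0.532  0.276 -0.052  2.305  1.436] 3.1124885047790998
time: 4.8
tool_pos: [0.7136, -0.0007, 0.4484]
ee_rot: [3.098, -0.055, 0.035]
[-0.063  0.586  0.275 -0.047  2.221  1.444] 3.0819186886351284
```

```bash
for i in 1 2; do python3 -m inch '[{"linear":[0.6,0,0.8],"twist":0,"gripper":0},{"linear":[0.6,0,0.8],"twist":0,"gripper":0},{"linear":[0.6,0,0.8],"twist":0,"gripper":0}]'|sed -n 1,3p;  python3 -c "
from bench import robot;o=robot.get_obs();print(o['joint_positions'].round(3),sum(o['joint_positions'][[1,2,4]]))"; done
```

```text
time: 5.05
tool_pos: [0.7071, -0.0004, 0.4685]
ee_rot: [3.096, -0.089, 0.038]
[-0.064  0.558  0.274 -0.045  2.216  1.442] 3.048293310693772
time: 5.3
tool_pos: [0.7043, -0.0009, 0.4826]
ee_rot: [3.095, -0.119, 0.04]
[-0.066  0.539  0.274 -0.042  2.205  1.44 ] 3.0178318324769684
```

```bash
for i in 1; do python3 -m inch '[{"linear":[1,0,1],"twist":0,"gripper":0},{"linear":[1,0,1],"twist":0,"gripper":0},{"linear":[1,0,1],"twist":0,"gripper":0},{"linear":[1,0,1],"twist":0,"gripper":0},{"linear":[1,0,1],"twist":0,"gripper":0},{"linear":[1,0,1],"twist":0,"gripper":0}]'|sed -n 1,3p;  python3 -c "
from bench import robot;o=robot.get_obs();print(o['joint_positions'].round(3),sum(o['joint_positions'][[1,2,4]]))"; done
```

```text
time: 5.8
tool_pos: [0.7113, -0.0025, 0.4855]
ee_rot: [3.093, -0.146, 0.042]
[-0.068  0.536  0.274 -0.039  2.181  1.439] 2.991302627919769
```

```bash
for i in 1 2 3 4; do python3 -m inch '[{"linear":[0.8,0,0.6],"twist":0,"gripper":0}]'|sed -n 1,3p;done;  python3 -c "
from bench import robot;o=robot.get_obs();print(o['joint_positions'].round(3),sum(o['joint_positions'][[1,2,4]]))"
```

```text
time: 5.88
tool_pos: [0.7201, -0.0028, 0.4866]
ee_rot: [3.091, -0.172, 0.043]
time: 5.97
tool_pos: [0.7296, -0.0033, 0.4876]
ee_rot: [3.09, -0.199, 0.045]
time: 6.05
tool_pos: [0.7388, -0.0036, 0.4887]
ee_rot: [3.088, -0.225, 0.046]
time: 6.13
tool_pos: [0.7481, -0.004, 0.4901]
ee_rot: [3.086, -0.252, 0.048]
[-0.069  0.54   0.274 -0.03   2.071  1.443] 2.884828068953515
```

```bash
for i in 1 2 3 4 5 6 7 8 9 10 11 12 13; do python3 -m inch '[{"linear":[0.8,0,0.6],"twist":0,"gripper":0}]'|sed -n 2,3p;done;  python3 -c "
from bench import robot;o=robot.get_obs();print(o['joint_positions'].round(3),sum(o['joint_positions'][[1,2,4]]))"
```

```text
tool_pos: [0.7575, -0.0044, 0.4916]
ee_rot: [3.084, -0.279, 0.049]
tool_pos: [0.767, -0.0048, 0.4933]
ee_rot: [3.082, -0.306, 0.051]
tool_pos: [0.7766, -0.0051, 0.4952]
ee_rot: [3.08, -0.334, 0.053]
tool_pos: [0.7863, -0.0054, 0.4972]
ee_rot: [3.077, -0.361, 0.054]
tool_pos: [0.796, -0.0057, 0.4993]
ee_rot: [3.075, -0.389, 0.056]
tool_pos: [0.8058, -0.006, 0.5017]
ee_rot: [3.072, -0.417, 0.058]
tool_pos: [0.8157, -0.0064, 0.5041]
ee_rot: [3.07, -0.446, 0.061]
tool_pos: [0.8256, -0.0066, 0.5067]
ee_rot: [3.067, -0.474, 0.063]
tool_pos: [0.8356, -0.0069, 0.5095]
ee_rot: [3.064, -0.503, 0.065]
tool_pos: [0.8455, -0.0072, 0.5124]
ee_rot: [3.061, -0.531, 0.068]
tool_pos: [0.8555, -0.0074, 0.5154]
ee_rot: [3.058, -0.56, 0.071]
tool_pos: [0.8654, -0.0077, 0.5185]
ee_rot: [3.055, -0.589, 0.074]
tool_pos: [0.8754, -0.0079, 0.5217]
ee_rot: [3.051, -0.618, 0.077]
[-0.072  0.568  0.274 -0.004  1.675  1.449] 2.5180684099460477
```

```bash
for i in 1 2 3 4; do python3 -m inch '[{"linear":[-0.4,0,0],"twist":0,"gripper":0},{"linear":[-0.8,0,0],"twist":0,"gripper":0},{"linear":[-1,0.05,0],"twist":0,"gripper":0}]'|sed -n 1,3p; done;  python3 -c "
from bench import robot;o=robot.get_obs();print(o['joint_positions'].round(3),sum(o['joint_positions'][[1,2,4]]))"
```

```text
time: 7.47
tool_pos: [0.7735, -0.0038, 0.5163]
ee_rot: [3.052, -0.608, 0.075]
time: 7.72
tool_pos: [0.6709, 0.0018, 0.5237]
ee_rot: [3.05, -0.619, 0.076]
time: 7.97
tool_pos: [0.5711, 0.0069, 0.524]
ee_rot: [3.05, -0.62, 0.077]
time: 8.22
tool_pos: [0.4711, 0.0119, 0.524]
ee_rot: [3.05, -0.62, 0.077]
[-0.105 -0.417  1.327  0.015  1.605  1.424] 2.515573040394644
```

```bash
cat >> h.py <<'E'
YAW=0.0746; O=np.array([.4431,.0164,0])
def l2w(x,y,z): return O+R.from_euler('z',YAW).apply([x,y,z])
def w2l(p): return R.from_euler('z',-YAW).apply(np.array(p)-O)
def tool():
    o=robot.get_obs(); return o['tool_pos'],R.from_euler('xyz',o['ee_rot']).as_matrix()
E
python3 - <<'E'
from h import *
p,M=tool();print(M.round(3),p.round(4))
print('tip local',w2l(p+.022*M[:,2]).round(4))
for z in (.185,.1446): print('TCP target',(l2w(.084,0,z)-.022*M[:,2]).round(4), 'shift/0.1',((l2w(.084,0,z)-.022*M[:,2]-p)*10).round(3))
E
```

```text
[[ 0.811  0.023  0.584]
 [ 0.062 -0.997 -0.047]
 [ 0.581  0.075 -0.81 ]] [0.4711 0.0119 0.524 ]
tip local [ 0.0403 -0.0085  0.5062]
TCP target [0.514  0.0237 0.2028] shift/0.1 [ 0.429  0.118 -3.212]
TCP target [0.514  0.0237 0.1624] shift/0.1 [ 0.429  0.118 -3.616]
```

```bash
python3 -m inch '[{"linear":[-0.2,0.1,-0.35],"twist":0,"gripper":0},{"linear":[-0.3,0.12,-0.7],"twist":0,"gripper":0},{"linear":[-0.3,0.12,-1],"twist":0,"gripper":0}]'|sed -n 1,3p; python3 -m inch '[{"linear":[0,0,-0.35],"twist":0,"gripper":0},{"linear":[0,0,-0.7],"twist":0,"gripper":0},{"linear":[0,0,-1],"twist":0,"gripper":0}]'|sed -n 2,2p;  python3 -m inch '[{"linear":[0,0,-0.35],"twist":0,"gripper":0},{"linear":[0,0,-0.7],"twist":0,"gripper":0},{"linear":[0,0,-1],"twist":0,"gripper":0}]'|sed -n 2,2p;  python3 -m inch '[{"linear":[0,0,-0.25],"twist":0,"gripper":0},{"linear":[0,0,-0.25],"twist":0,"gripper":0},{"linear":[0,0,-0.25],"twist":0,"gripper":0}]'
python3 - <<'E'
from h import *
p,M=tool()
print('tip local',w2l(p+.022*M[:,2]).round(4))
for z in (.185,.1446): print((l2w(.084,0,z)-.022*M[:,2]).round(4), 'shift/0.1',((l2w(.084,0,z)-.022*M[:,2]-p)*10).round(3))
s=snap('side','side2');snap('scene','scene2');snap('wrist','wrist2')
im=s['image'][:,:,::-1];cv2.imwrite('pics/side2c.png',cv2.resize(im[60:330,210:470],None,fx=2.2,fy=2.2,interpolation=cv2.INTER_CUBIC))
E
```

```text
time: 8.47
tool_pos: [0.4428, 0.0248, 0.4223]
ee_rot: [3.051, -0.621, 0.078]
tool_pos: [0.444, 0.0242, 0.3195]
tool_pos: [0.4439, 0.0242, 0.2193]
time: 9.22
tool_pos: [0.4442, 0.0241, 0.1957]
ee_rot: [3.052, -0.615, 0.076]
wrist_force: [0.3, 0.4, 0.2]
width: 0.0005
tip local [0.0143 0.0057 0.1778]
[0.5141 0.0237 0.2029] shift/0.1 [ 0.699 -0.004  0.072]
[0.5141 0.0237 0.1625] shift/0.1 [ 0.699 -0.004 -0.332]
```

View pics/side2c.png

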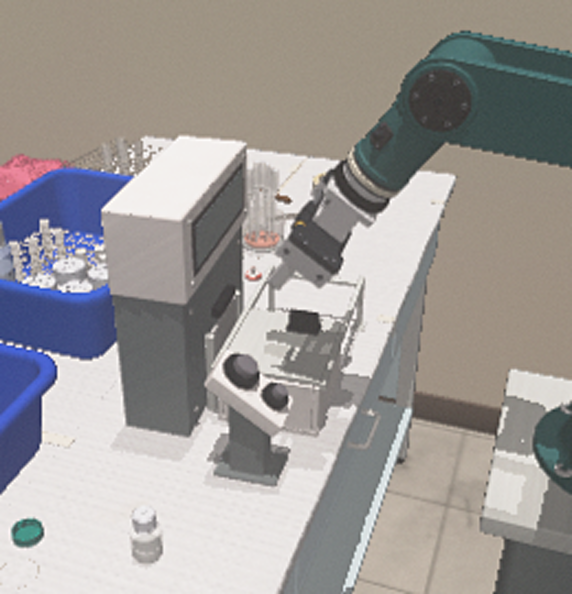

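View pics/wrist2.png

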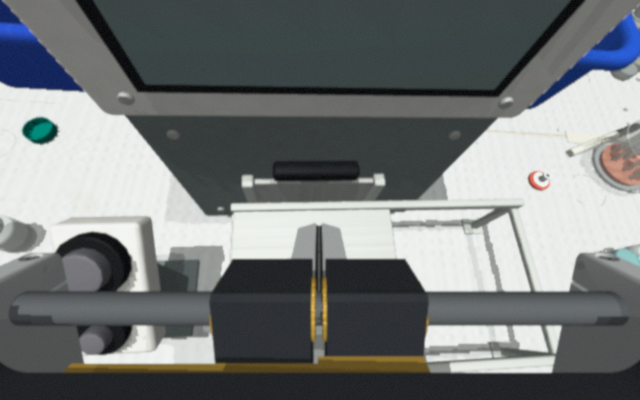

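```bash
python3 - <<'E'
from h import *
s=load('wrist2');p=pts(s)
for v in (162,166,170,174,177): print(v,np.nanmedian(p[v,290:340],0).round(4),w2l(np.nanmedian(p[v,290:340],0)).round(4))
print([w2l(p[170,u]).round(3).tolist() for u in (277,284,350,355)])
print('tab/overhang',w2l(np.nanmedian(p[112,250:400],0)).round(4),w2l(np.nanmedian(p[109,250:400],0)).round(4))
E
```

```text
162 [0.5316 0.0247 0.1464] [0.0888 0.0017 0.1464]
166 [0.5278 0.0241 0.1468] [0.0851 0.0014 0.1468]
170 [0.5243 0.0244 0.1466] [0.0816 0.002  0.1466]
174 [0.5212 0.0239 0.146 ] [0.0784 0.0017 0.146 ]
177 [0.5206 0.0236 0.1419] [0.0778 0.0014 0.1419]
[[0.082, 0.031, 0.147], [0.082, 0.026, 0.147], [0.081, -0.027, 0.146], [0.081, -0.031, 0.147]]
tab/overhang [ 0.0872 -0.0008  0.2127] [ 8.750e-02 -1.000e-04  2.149e-01]
```

```bash
python3 -m inch '[{"linear":[0.3,0,0],"twist":0,"gripper":0},{"linear":[0.6,0,0],"twist":0,"gripper":0},{"linear":[0.69,0,0],"twist":0,"gripper":0},{"linear":[0.69,0,0],"twist":0,"gripper":0},{"linear":[0.69,0,-0.15],"twist":0,"gripper":0},{"linear":[0.69,0,-0.23],"twist":0,"gripper":0},{"linear":[0.69,0,-0.23],"twist":0,"gripper":0}]';python3 -m inch '[{"linear":[0,0,-0.05],"twist":0,"gripper":0},{"linear":[0,0,-0.08],"twist":0,"gripper":0},{"linear":[0,0,-0.1],"twist":0,"gripper":0},{"linear":[0,0,-0.1],"twist":0,"gripper":0}]'
```

```text
time: 9.95
tool_pos: [0.5132, 0.0241, 0.173]
ee_rot: [3.051, -0.615, 0.077]
wrist_force: [-0.8, 0.1, 0.2]
width: 0.0003
time: 10.28
tool_pos: [0.5144, 0.024, 0.1649]
ee_rot: [3.051, -0.619, 0.077]
wrist_force: [0.6, -0.2, 1.9]
width: 0.0006
```

```bash
for i in 1 2 3; do python3 -m inch '[{"linear":[0,0,-0.02],"twist":0,"gripper":0},{"linear":[0,0,-0.03],"twist":0,"gripper":0}]'; done
```

```text
time: 10.45
tool_pos: [0.5147, 0.024, 0.1625]
ee_rot: [3.05, -0.62, 0.077]
wrist_force: [-3.0, 1.4, 7.7]
width: 0.0003
time: 10.62
tool_pos: [0.5152, 0.024, 0.1619]
ee_rot: [3.05, -0.623, 0.078]
wrist_force: [-13.6, 1.3, 18.0]
width: 0.0005
time: 10.78
tool_pos: [0.516, 0.024, 0.1617]
ee_rot: [3.049, -0.626, 0.079]
wrist_force: [-21.3, 0.1, 26.9]
width: 0.0003
```

```bash
python3 -m inch '[{"linear":[0,0,0],"twist":0,"gripper":0},{"linear":[0,0,0],"twist":0,"gripper":0},{"linear":[0,0,0],"twist":0,"gripper":0},{"linear":[0,0,0],"twist":0,"gripper":0},{"linear":[0,0,0],"twist":0,"gripper":0},{"linear":[0,0,0],"twist":0,"gripper":0},{"linear":[0,0,0],"twist":0,"gripper":0}]'; python3 - <<'E'
from h import *
p,M=tool();print('tip',w2l(p+.022*M[:,2]).round(4),'low corner',w2l(p+.022*M[:,2]-.008*M[:,0]).round(4))
E
```

```text
time: 11.37
tool_pos: [0.5159, 0.024, 0.1618]
ee_rot: [3.049, -0.627, 0.078]
wrist_force: [-16.8, 1.3, 21.5]
width: 0.0004
tip [0.086  0.0002 0.144 ] low corner [7.950e-02 1.000e-04 1.393e-01]
```

```bash
python3 -m inch '[{"linear":[-0.05,0,0.15],"twist":0,"gripper":0},{"linear":[-0.2,0,0.25],"twist":0,"gripper":0},{"linear":[-0.6,0,0.25],"twist":0,"gripper":0},{"linear":[-0.7,0,0.6],"twist":0,"gripper":0}]'; python3 - <<'E'
from h import *
n=np.array([-np.sin(.611),0,np.cos(.611)]);t=np.array([np.cos(.611),0,np.sin(.611)])
for nm in ('scene0','side0','wrist1'):
    s=load(nm);p=pts(s);im=s['image']
    q=(p.reshape(-1,3)-O)@R.from_euler('z',YAW).as_matrix()
    a=q@n;b=q@t;y=q[:,1];br=im.max(2).ravel()
    ok=np.isfinite(a)&(y>.115)&(y<.195)&(abs(q[:,0])<.07)&(q[:,2]>.08)
    w=ok&(br>140);print(nm,'white a',np.percentile(a[w],[10,50,90]).round(4),'b',np.percentile(b[w],[2,98]).round(4),'y',np.percentile(y[w],[2,98]).round(4))
    d=ok&(br<110); 
    for lo,hi,k in ((.075,.14,'big'),(.03,.073,'small')):
        m=d&(b>lo)&(b<hi)&(a>np.median(a[w])+.003)
        if m.sum()>5:
            top=np.percentile(a[m],90);mm=m&(a>top-.003)
            print(k,m.sum(),'a',np.percentile(a[m],[10,50,90,98]).round(4),'b',np.percentile(b[mm],[3,50,97]).round(4),'y',np.percentile(y[mm],[3,50,97]).round(4))
E
```

```text
time: 11.7
tool_pos: [0.4283, 0.0252, 0.1874]
ee_rot: [3.059, -0.572, 0.073]
wrist_force: [-2.8, 0.8, -11.5]
width: 0.0004
scene0 white a [0.103  0.1067 0.1105] b [0.0188 0.1193] y [0.127  0.1855]
big 164 a [0.1162 0.12   0.1276 0.1304] b [0.0801 0.0923 0.1076] y [0.142  0.1606 0.1715]
small 114 a [0.1149 0.1197 0.1272 0.1313] b [0.0362 0.0434 0.0516] y [0.1471 0.1565 0.1648]
side0 white a [0.0883 0.103  0.1061] b [0.0178 0.1189] y [0.1323 0.1884]
big 126 a [0.1111 0.1172 0.1233 0.1262] b [0.0789 0.091  0.1053] y [0.1572 0.1696 0.1719]
small 93 a [0.11   0.1169 0.1203 0.124 ] b [0.033  0.0431 0.0563] y [0.1487 0.1644 0.1733]
wrist1 white a [0.0896 0.1029 0.105 ] b [0.0231 0.1218] y [0.1273 0.1836]
big 433 a [0.1108 0.1166 0.1261 0.1269] b [0.0842 0.0963 0.1071] y [0.1421 0.1534 0.1659]
small 210 a [0.109  0.1158 0.1249 0.1267] b [0.0422 0.0485 0.0529] y [0.1477 0.1534 0.1606]
```

```bash
python3 -m inch '[{"linear":[0,0.4,0.3],"twist":0,"gripper":0},{"linear":[0,0.8,0.35],"twist":0,"gripper":0},{"linear":[0,1,0.35],"twist":0,"gripper":0},{"linear":[0,1,0.35],"twist":0,"gripper":0}]'; cat > k.py <<'E'
from h import *
n=np.array([-np.sin(.611),0,np.cos(.611)]);t=np.array([np.cos(.611),0,np.sin(.611)])
p,M=tool();tip=p+.022*M[:,2]
L=w2l(tip);print('tip a,b,y',(L@n).round(4),(L@t).round(4),L[1].round(4),'toolz local',R.from_euler('z',-YAW).apply(M[:,2]).round(3))
for k,b in (('big',.095),('small',.045)):
  for a in (.150,.125,.119):
    w=l2w(*(a*n+b*t+np.array([0,.156,0])));print(k,a,'shift/0.1',((w-tip)*10).round(3))
print('unit press world per 1mm /0.1',(R.from_euler('z',YAW).apply(-n)*.01).round(4))
E
python3 k.py
```

```text
time: 12.03
tool_pos: [0.443, 0.1286, 0.2501]
ee_rot: [3.053, -0.617, 0.083]
wrist_force: [-0.0, 0.4, -1.5]
width: 0.0009
tip a,b,y 0.1782 0.1504 0.1101 toolz local [ 0.577 -0.083 -0.813]
big 0.15 shift/0.1 [-0.325  0.436 -0.549]
big 0.125 shift/0.1 [-0.182  0.447 -0.753]
big 0.119 shift/0.1 [-0.148  0.449 -0.802]
small 0.15 shift/0.1 [-0.734  0.406 -0.835]
small 0.125 shift/0.1 [-0.591  0.416 -1.04 ]
small 0.119 shift/0.1 [-0.557  0.419 -1.089]
unit press world per 1mm /0.1 [ 0.0057  0.0004 -0.0082]
```

```bash
python3 -m inch '[{"linear":[-0.33,0.3,0],"twist":0,"gripper":0},{"linear":[-0.33,0.44,-0.3],"twist":0,"gripper":0},{"linear":[-0.33,0.44,-0.55],"twist":0,"gripper":0},{"linear":[-0.33,0.44,-0.55],"twist":0,"gripper":0}]'; python3 -m inch '[{"linear":[0.06,0,-0.08],"twist":0,"gripper":0},{"linear":[0.115,0.01,-0.165],"twist":0,"gripper":0},{"linear":[0.115,0.01,-0.165],"twist":0,"gripper":0}]';python3 k.py; python3 -c "
from h import *
snap('wrist','wrist3');s=snap('side','side3');im=s['image'][:,:,::-1];cv2.imwrite('pics/side3c.png',cv2.resize(im[60:330,210:470],None,fx=2.2,fy=2.2,interpolation=cv2.INTER_CUBIC))"
```

```text
time: 12.37
tool_pos: [0.4068, 0.1667, 0.1863]
ee_rot: [3.045, -0.603, 0.081]
wrist_force: [-0.5, -1.4, -0.9]
width: 0.0002
time: 12.62
tool_pos: [0.422, 0.1678, 0.1766]
ee_rot: [3.049, -0.613, 0.076]
wrist_force: [-0.1, 0.9, 0.1]
width: 0.0004
tip a,b,y 0.1283 0.0934 0.1505 toolz local [ 0.573 -0.092 -0.814]
big 0.15 shift/0.1 [-0.115  0.047  0.187]
big 0.125 shift/0.1 [ 0.028  0.057 -0.018]
big 0.119 shift/0.1 [ 0.062  0.06  -0.067]
small 0.15 shift/0.1 [-0.523  0.016 -0.1  ]
small 0.125 shift/0.1 [-0.38   0.027 -0.305]
small 0.119 shift/0.1 [-0.346  0.029 -0.354]
unit press world per 1mm /0.1 [ 0.0057  0.0004 -0.0082]
```

View pics/side3c.png

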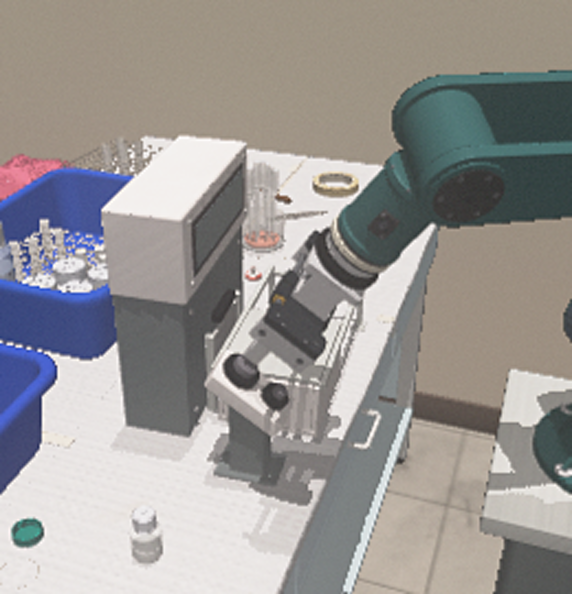

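View pics/wrist3.png

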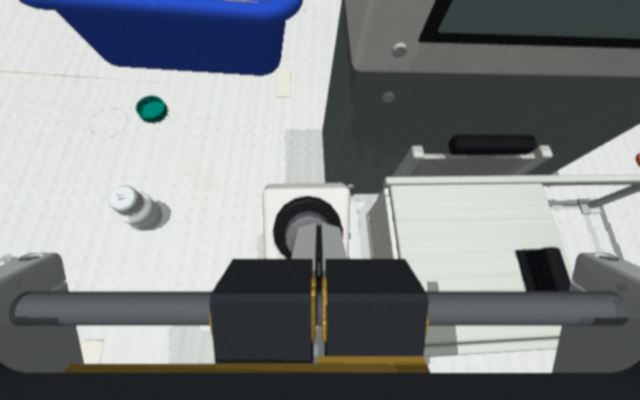

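```bash
python3 -m inch '[{"linear":[0,0.05,0],"twist":0,"gripper":0},{"linear":[0.01,0.05,-0.015],"twist":0,"gripper":0},{"linear":[0.01,0.05,-0.015],"twist":0,"gripper":0}]'; for i in 1 2 3; do python3 -m inch '[{"linear":[0.012,0,-0.016],"twist":0,"gripper":0},{"linear":[0.012,0,-0.016],"twist":0,"gripper":0}]'; done; python3 k.py
```

```text
time: 12.97
tool_pos: [0.4234, 0.1743, 0.1773]
ee_rot: [3.051, -0.617, 0.077]
wrist_force: [-1.8, -0.5, -0.1]
width: 0.0009
time: 13.13
tool_pos: [0.4246, 0.1743, 0.1756]
ee_rot: [3.052, -0.618, 0.077]
wrist_force: [-1.4, 1.1, 1.6]
width: 0.0005
time: 13.3
tool_pos: [0.4258, 0.1744, 0.1739]
ee_rot: [3.052, -0.618, 0.077]
wrist_force: [-1.9, 1.1, 2.5]
width: 0.0003
time: 13.47
tool_pos: [0.427, 0.1744, 0.1723]
ee_rot: [3.052, -0.617, 0.076]
wrist_force: [-3.4, 2.3, 2.9]
width: 0.0004
tip a,b,y 0.1217 0.0955 0.1569 toolz local [ 0.577 -0.088 -0.812]
big 0.15 shift/0.1 [-0.165 -0.021  0.229]
big 0.125 shift/0.1 [-0.022 -0.01   0.025]
big 0.119 shift/0.1 [ 0.012 -0.008 -0.024]
small 0.15 shift/0.1 [-0.574 -0.051 -0.057]
small 0.125 shift/0.1 [-0.431 -0.041 -0.262]
small 0.119 shift/0.1 [-0.396 -0.038 -0.311]
unit press world per 1mm /0.1 [ 0.0057  0.0004 -0.0082]
```

Contact with the spring has started, so I keep pressing to the stop.

```bash
for i in 1 2 3; do python3 -m inch '[{"linear":[0.008,0,-0.012],"twist":0,"gripper":0},{"linear":[0.008,0,-0.012],"twist":0,"gripper":0}]'|egrep -v width; done; python3 k.py|head -1
```

```text
time: 13.63
tool_pos: [0.4273, 0.1745, 0.1721]
ee_rot: [3.053, -0.617, 0.075]
wrist_force: [-10.9, 1.7, 9.0]
time: 13.8
tool_pos: [0.4276, 0.1745, 0.172]
ee_rot: [3.054, -0.616, 0.074]
wrist_force: [-19.8, 1.1, 15.4]
time: 13.97
tool_pos: [0.4278, 0.1745, 0.1718]
ee_rot: [3.054, -0.616, 0.073]
wrist_force: [-29.4, -0.3, 23.4]
tip a,b,y 0.1208 0.0958 0.1569 toolz local [ 0.575 -0.088 -0.813]
```

```bash
python3 -m inch '[{"linear":[-0.1,0,0.14],"twist":0,"gripper":0},{"linear":[-0.18,0,0.26],"twist":0,"gripper":0},{"linear":[-0.4,-0.02,0.1],"twist":0,"gripper":0},{"linear":[-0.59,-0.04,-0.03],"twist":0,"gripper":0},{"linear":[-0.59,-0.04,-0.03],"twist":0,"gripper":0}]'; python3 k.py; python3 -c "
from h import *
snap('wrist','wrist4')"
```

```text
time: 14.38
tool_pos: [0.3668, 0.1688, 0.1608]
ee_rot: [3.047, -0.61, 0.08]
wrist_force: [0.4, -0.5, -0.5]
width: 0.0003
tip a,b,y 0.1469 0.0393 0.1556 toolz local [ 0.571 -0.091 -0.816]
big 0.15 shift/0.1 [0.438 0.037 0.345]
big 0.125 shift/0.1 [0.581 0.047 0.14 ]
big 0.119 shift/0.1 [0.615 0.05  0.091]
small 0.15 shift/0.1 [0.029 0.006 0.058]
small 0.125 shift/0.1 [ 0.172  0.017 -0.147]
small 0.119 shift/0.1 [ 0.206  0.019 -0.196]
unit press world per 1mm /0.1 [ 0.0057  0.0004 -0.0082]
```

View pics/wrist4.png

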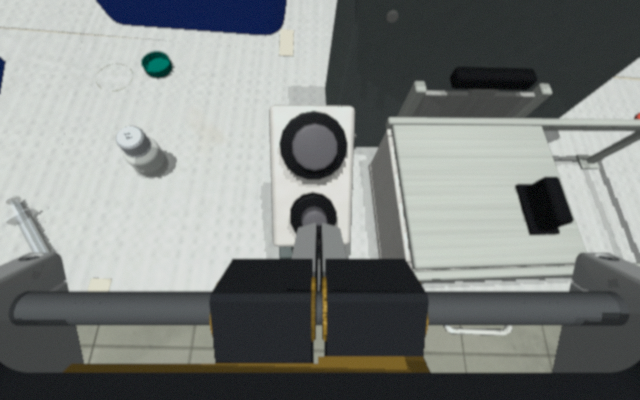

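```bash
python3 -m inch '[{"linear":[0.08,0.01,-0.06],"twist":0,"gripper":0},{"linear":[0.155,0.015,-0.12],"twist":0,"gripper":0},{"linear":[0.155,0.015,-0.12],"twist":0,"gripper":0}]'|egrep 'pos|force'; for i in 1 2 3 4; do python3 -m inch '[{"linear":[0.012,0,-0.016],"twist":0,"gripper":0},{"linear":[0.012,0,-0.016],"twist":0,"gripper":0}]'|egrep 'pos|force'; python3 k.py|head -1;done
```

```text
tool_pos: [0.3869, 0.1712, 0.153]
wrist_force: [-0.9, -0.7, 0.1]
tool_pos: [0.3877, 0.1714, 0.1523]
wrist_force: [0.2, -0.4, 0.2]
tip a,b,y 0.1279 0.0517 0.1568 toolz local [ 0.577 -0.09  -0.812]
tool_pos: [0.3886, 0.1716, 0.1509]
wrist_force: [-0.2, -0.1, 2.2]
tip a,b,y 0.1262 0.0517 0.1569 toolz local [ 0.577 -0.089 -0.812]
tool_pos: [0.3897, 0.1717, 0.1492]
wrist_force: [-0.9, -2.0, 2.3]
tip a,b,y 0.1242 0.0517 0.1569 toolz local [ 0.577 -0.089 -0.812]
tool_pos: [0.3909, 0.1718, 0.1475]
wrist_force: [-1.8, -0.3, 4.5]
tip a,b,y 0.1221 0.0517 0.1569 toolz local [ 0.577 -0.089 -0.812]
```

```bash
for i in 1 2 3; do python3 -m inch '[{"linear":[0.01,0,-0.014],"twist":0,"gripper":0},{"linear":[0.01,0,-0.014],"twist":0,"gripper":0}]'|egrep 'pos|force'; done; python3 k.py|head -1
```

```text
tool_pos: [0.3915, 0.1718, 0.1469]
wrist_force: [-7.9, -0.6, 9.3]
tool_pos: [0.392, 0.1718, 0.1466]
wrist_force: [-19.7, -2.4, 17.5]
tool_pos: [0.3924, 0.1718, 0.1464]
wrist_force: [-30.7, -3.4, 27.2]
tip a,b,y 0.1204 0.0521 0.1568 toolz local [ 0.575 -0.089 -0.813]
```

```bash
python3 -m inch '[{"linear":[-0.1,0,0.14],"twist":0,"gripper":0},{"linear":[-0.2,0,0.3],"twist":0,"gripper":0},{"linear":[-0.2,0,0.7],"twist":0,"gripper":0},{"linear":[-0.2,-0.2,1],"twist":0,"gripper":0}]'|egrep 'pos|rot'; for i in 1 2; do python3 -m inch '[{"linear":[0.1,-0.3,0.35],"twist":0,"gripper":0},{"linear":[0.3,-0.6,0.7],"twist":0,"gripper":0},{"linear":[0.5,-0.8,1],"twist":0,"gripper":0}]'|egrep 'pos|rot'; done; for i in 1 2 3; do python3 -m inch '[{"linear":[0,0,0],"twist":0.11,"gripper":0},{"linear":[0.1,0,0.1],"twist":0.22,"gripper":0},{"linear":[0.2,0,0.2],"twist":0.33,"gripper":0},{"linear":[0.2,0,0.3],"twist":0.44,"gripper":0},{"linear":[0.2,0,0.4],"twist":0.55,"gripper":0},{"linear":[0.2,0,0.4],"twist":0.66,"gripper":0},{"linear":[0.2,0,0.4],"twist":0.78,"gripper":0},{"linear":[0.2,0,0.4],"twist":0.89,"gripper":0},{"linear":[0.2,0,0.4],"twist":1,"gripper":0}]'|egrep 'time|pos|rot'; done;python3 -c "
from h import *
p,M=tool();print(M.round(3),robot.get_obs()['joint_positions'].round(3))"
```

```text
tool_pos: [0.3725, 0.1537, 0.2426]
ee_rot: [3.051, -0.614, 0.083]
tool_pos: [0.4168, 0.0779, 0.3344]
ee_rot: [3.051, -0.618, 0.079]
tool_pos: [0.4611, 0.0036, 0.4246]
ee_rot: [3.051, -0.617, 0.076]
time: 17.43
tool_pos: [0.4812, 0.0047, 0.4626]
ee_rot: [3.053, -0.617, 1.127]
time: 18.18
tool_pos: [0.5019, 0.0049, 0.5021]
ee_rot: [3.053, -0.619, 2.175]
time: 18.93
tool_pos: [0.4859, 0.0155, 0.4536]
ee_rot: [3.048, -0.548, 3.141]
[[-0.853  0.049 -0.519]
 [ 0.     0.996  0.093]
 [ 0.521  0.08  -0.85 ]] [-0.109  0.393  0.649  0.077  2.653 -1.596]
```

```bash
for i in 1 2 3 4 5 6; do python3 -m inch '[{"linear":[0.8,0,0.6],"twist":0,"gripper":0}]'|egrep 'pos|rot';done;  python3 -c "
from h import *
p,M=tool();print(M.round(3),robot.get_obs()['joint_positions'].round(3))"
```

```text
tool_pos: [0.506, 0.0183, 0.4536]
ee_rot: [3.048, -0.525, 3.14]
tool_pos: [0.5278, 0.0195, 0.4536]
ee_rot: [3.048, -0.496, 3.132]
tool_pos: [0.5471, 0.0206, 0.4532]
ee_rot: [3.047, -0.469, 3.128]
tool_pos: [0.5647, 0.0218, 0.4527]
ee_rot: [3.046, -0.443, 3.125]
tool_pos: [0.5807, 0.0232, 0.4522]
ee_rot: [3.044, -0.416, 3.122]
tool_pos: [0.5878, 0.0237, 0.4525]
ee_rot: [3.042, -0.402, 3.12]
[[-0.92   0.06  -0.387]
 [ 0.019  0.994  0.108]
 [ 0.391  0.092 -0.916]] [-0.096  0.619  0.274  0.15   2.652 -1.507]
```

```bash
python3 -m inch '[{"linear":[0.8,0,0.6],"twist":0.1,"gripper":0}]'|egrep 'pos|rot'; python3 -m inch '[{"linear":[0.8,0,0.6],"twist":0.1,"gripper":0}]'|egrep 'pos|rot'; for i in 1 2 3 4 5 6; do python3 -m inch '[{"linear":[0.8,0,0.6],"twist":0,"gripper":0}]'|egrep 'pos|rot';done;  python3 -c "
from h import *
p,M=tool();print(M.round(3),robot.get_obs()['joint_positions'].round(3))"
```

```text
tool_pos: [0.5862, 0.0218, 0.4522]
ee_rot: [3.04, -0.395, -3.06]
tool_pos: [0.5835, 0.0217, 0.4552]
ee_rot: [3.039, -0.386, -2.951]
tool_pos: [0.5813, 0.0228, 0.4595]
ee_rot: [3.038, -0.379, -2.952]
tool_pos: [0.5793, 0.0216, 0.4636]
ee_rot: [3.038, -0.371, -2.959]
tool_pos: [0.5775, 0.0205, 0.4673]
ee_rot: [3.037, -0.364, -2.96]
tool_pos: [0.5759, 0.0196, 0.4705]
ee_rot: [3.036, -0.358, -2.96]
tool_pos: [0.5744, 0.019, 0.4734]
ee_rot: [3.034, -0.353, -2.961]
tool_pos: [0.573, 0.0185, 0.4761]
ee_rot: [3.033, -0.348, -2.961]
[[-0.925 -0.142 -0.353]
 [-0.169  0.985  0.046]
 [ 0.341  0.102 -0.935]] [-0.077  0.576  0.275  0.039  2.654 -1.778]
```

```bash
for i in 1 2 3 4; do python3 -m inch '[{"linear":[-0.1,0,1],"twist":0,"gripper":0}]'|egrep 'pos|rot';done;  python3 -c "
from h import *
p,M=tool();print(M.round(3),robot.get_obs()['joint_positions'].round(3))"
```

```text
tool_pos: [0.5651, 0.0187, 0.4884]
ee_rot: [3.038, -0.326, -2.964]
tool_pos: [0.5529, 0.0194, 0.5085]
ee_rot: [3.046, -0.292, -2.967]
tool_pos: [0.5409, 0.0201, 0.527]
ee_rot: [3.053, -0.258, -2.97]
tool_pos: [0.5292, 0.0207, 0.5437]
ee_rot: [3.059, -0.227, -2.973]
[[-0.96  -0.149 -0.235]
 [-0.164  0.986  0.043]
 [ 0.225  0.08  -0.971]] [-0.083  0.453  0.275  0.051  2.654 -1.771]
```

```bash
for i in 1 2 3 4 5 6; do python3 -m inch '[{"linear":[-0.2,0,1],"twist":0,"gripper":0}]'|egrep 'time|pos|rot';done;  python3 -c "
from h import *
p,M=tool();print(M.round(3),robot.get_obs()['joint_positions'].round(3))"
```

```text
time: 20.52
tool_pos: [0.517, 0.0213, 0.5597]
ee_rot: [3.066, -0.197, -2.975]
time: 20.6
tool_pos: [0.5043, 0.022, 0.5754]
ee_rot: [3.072, -0.167, -2.977]
time: 20.68
tool_pos: [0.4914, 0.0226, 0.5904]
ee_rot: [3.077, -0.137, -2.979]
time: 20.77
tool_pos: [0.4784, 0.0233, 0.6046]
ee_rot: [3.083, -0.108, -2.981]
time: 20.85
tool_pos: [0.4653, 0.0239, 0.6182]
ee_rot: [3.088, -0.079, -2.983]
time: 20.93
tool_pos: [0.452, 0.0245, 0.6311]
ee_rot: [3.093, -0.051, -2.984]
[[-0.986 -0.154 -0.058]
 [-0.157  0.987  0.04 ]
 [ 0.051  0.049 -0.997]] [-0.096  0.274  0.274  0.073  2.654 -1.76 ]
```

```bash
python3 -m inch '[{"linear":[0,0,0],"twist":0.11,"gripper":0},{"linear":[0,0,0],"twist":0.22,"gripper":0},{"linear":[0,0,0],"twist":0.33,"gripper":0},{"linear":[0,0,0],"twist":0.44,"gripper":0},{"linear":[0,0,0],"twist":0.48,"gripper":0}]'|egrep 'time|pos|rot'; for i in 1 2 3; do python3 -m inch '[{"linear":[-0.2,0,1],"twist":0,"gripper":0}]'|egrep 'time|pos|rot';done;  python3 -c "
from h import *
p,M=tool();print(M.round(3),robot.get_obs()['joint_positions'].round(3))"
```

```text
time: 21.35
tool_pos: [0.454, 0.0246, 0.6277]
ee_rot: [3.096, -0.05, -2.477]
time: 21.43
tool_pos: [0.4447, 0.0241, 0.6357]
ee_rot: [3.108, -0.036, -2.48]
time: 21.52
tool_pos: [0.4289, 0.024, 0.6501]
ee_rot: [3.129, -0.012, -2.482]
time: 21.6
tool_pos: [0.4139, 0.0238, 0.6631]
ee_rot: [-3.134, 0.012, -2.483]
[[-0.791 -0.612  0.014]
 [-0.612  0.791  0.001]
 [-0.012 -0.008 -1.   ]] [-0.081  0.199  0.275  0.005  2.654 -2.307]
```

```bash
python3 -m inch '[{"linear":[0.02,-0.2,-0.3],"twist":-0.11,"gripper":1},{"linear":[0.04,-0.3,-0.6],"twist":-0.22,"gripper":1},{"linear":[0.06,-0.4,-0.9],"twist":-0.33,"gripper":1},{"linear":[0.12,-0.49,-1],"twist":-0.44,"gripper":1},{"linear":[0.12,-0.49,-1],"twist":-0.557,"gripper":1}]'|egrep 'pos|rot'; for i in 1 2 3; do python3 -m inch '[{"linear":[0,0,-0.35],"twist":0,"gripper":1},{"linear":[0,0,-0.7],"twist":0,"gripper":1},{"linear":[0,0,-1],"twist":0,"gripper":1}]'|egrep 'time|pos|rot'; done; python3 - <<'E'
from h import *
s=snap('wrist','wrist5');p,M=tool();print(p,M.round(3))
P=pts(s);im=s['image']
mm=(im.max(2)<70)&(P[...,2]>.108)&(P[...,2]<.125)&(abs(P[...,0]-.426)<.05)&(abs(P[...,1]+.025)<.05)
q=np.array([w2l(x) for x in P[mm]]);print(len(q));print(q.min(0).round(4),q.max(0).round(4))
E
```

```text
tool_pos: [0.4263, -0.0263, 0.5581]
ee_rot: [-3.136, 0.003, -3.074]
time: 22.27
tool_pos: [0.4259, -0.0251, 0.4613]
ee_rot: [-3.134, 0.012, -3.066]
time: 22.52
tool_pos: [0.4255, -0.0249, 0.3606]
ee_rot: [-3.135, 0.011, -3.066]
time: 22.77
tool_pos: [0.4255, -0.0249, 0.2606]
ee_rot: [-3.135, 0.011, -3.066]
[ 0.42196251 -0.0242444   0.25288799] [[-0.997 -0.075 -0.003]
 [-0.075  0.997 -0.003]
 [ 0.003 -0.003 -1.   ]]
532
[-0.0385 -0.0467  0.1084] [ 0.0006 -0.0326  0.1175]
```

View pics/wrist5.png

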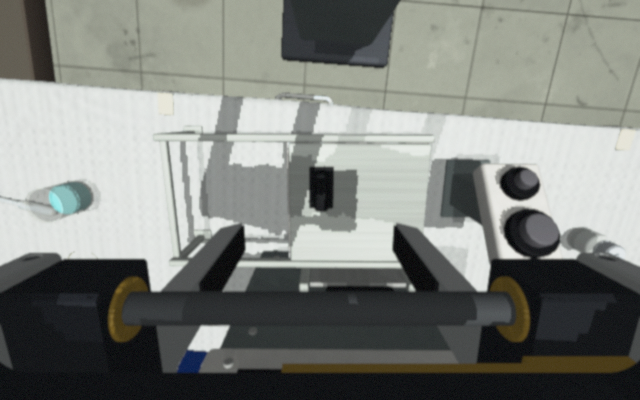

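```bash
python3 -m inch '[{"linear":[0,0,-0.35],"twist":0,"gripper":1},{"linear":[0,0,-0.7],"twist":0,"gripper":1},{"linear":[0,0,-1],"twist":0,"gripper":1},{"linear":[0,0,-1],"twist":0,"gripper":1},{"linear":[0,0,-1],"twist":0,"gripper":1}]'
```

```text
time: 23.23
tool_pos: [0.4258, -0.025, 0.1628]
ee_rot: [-3.135, 0.009, -3.066]
wrist_force: [-0.2, -0.2, 0.7]
width: 0.0939
```

```bash
python3 -m inch '[{"linear":[0,0,-0.3],"twist":0,"gripper":1},{"linear":[0,0,-0.46],"twist":0,"gripper":1},{"linear":[0,0,-0.46],"twist":0,"gripper":1},{"linear":[0,0,-0.46],"twist":0,"gripper":0},{"linear":[0,0,-0.46],"twist":0,"gripper":0},{"linear":[0,0,-0.46],"twist":0,"gripper":0},{"linear":[0,0,-0.46],"twist":0,"gripper":0},{"linear":[0,0,-0.46],"twist":0,"gripper":0},{"linear":[0,0,-0.46],"twist":0,"gripper":0}]'
```

```text
time: 23.98
tool_pos: [0.4268, -0.0251, 0.1175]
ee_rot: [-3.134, 0.012, -3.065]
wrist_force: [0.4, -0.1, -0.1]
width: 0.0573
```

```bash
python3 -m inch '[{"linear":[0,0,0],"twist":0,"gripper":0},{"linear":[0,0,0],"twist":0,"gripper":0},{"linear":[0,0,0],"twist":0,"gripper":0},{"linear":[0,0,0],"twist":0,"gripper":0},{"linear":[0,0,0],"twist":0,"gripper":0},{"linear":[0,0,0],"twist":0,"gripper":0},{"linear":[0,0,0],"twist":0,"gripper":0}]'
```

```text
time: 24.57
tool_pos: [0.4264, -0.0247, 0.1167]
ee_rot: [-3.135, 0.011, -3.065]
wrist_force: [-0.2, 0.3, -0.9]
width: 0.0135
```

```bash
python3 -m inch '[{"linear":[0.02,-0.25,0],"twist":0,"gripper":0},{"linear":[0.04,-0.5,0],"twist":0,"gripper":0},{"linear":[0.055,-0.75,0],"twist":0,"gripper":0},{"linear":[0.07,-0.95,0],"twist":0,"gripper":0},{"linear":[0.07,-0.95,0],"twist":0,"gripper":0}]'; python3 -m inch '[{"linear":[0.015,-0.2,0],"twist":0,"gripper":0},{"linear":[0.027,-0.36,0],"twist":0,"gripper":0},{"linear":[0.029,-0.39,0],"twist":0,"gripper":0},{"linear":[0.029,-0.39,0],"twist":0,"gripper":0}]'; python3 - <<'E'
from h import *
p,M=tool();print(w2l(p))
E
```

```text
time: 24.98
tool_pos: [0.4333, -0.1228, 0.1167]
ee_rot: [-3.133, 0.01, -3.069]
wrist_force: [-0.7, -2.5, 0.8]
width: 0.0135
time: 25.32
tool_pos: [0.4358, -0.158, 0.1167]
ee_rot: [-3.137, 0.01, -3.066]
wrist_force: [-2.6, 1.8, 1.7]
width: 0.0138
[-0.02026538 -0.17339437  0.11667539]
```

```bash
python3 -m inch '[{"linear":[0.002,-0.03,0],"twist":0,"gripper":0},{"linear":[0.002,-0.03,0],"twist":0,"gripper":0},{"linear":[0.002,-0.03,0],"twist":0,"gripper":0}]'; python3 -m inch '[{"linear":[0,0,0],"twist":0,"gripper":0.3},{"linear":[0,0,0],"twist":0,"gripper":0.3},{"linear":[0,0,0],"twist":0,"gripper":0.3}]'; python3 -m inch '[{"linear":[0,0,0.4],"twist":0,"gripper":0.8},{"linear":[0,0,0.8],"twist":0,"gripper":0.8},{"linear":[0,0,1],"twist":0,"gripper":0.8}]';python3 - <<'E'
from h import *
s=snap('scene','scene6');snap('wrist','wrist6')
im=s['image'][:,:,::-1];cv2.imwrite('pics/scene6c.png',cv2.resize(im[100:300,170:450],None,fx=2.7,fy=2.7,interpolation=cv2.INTER_CUBIC))
E
```

```text
time: 25.57
tool_pos: [0.4358, -0.1581, 0.1166]
ee_rot: [-3.141, 0.01, -3.064]
wrist_force: [-3.7, 9.0, 3.6]
width: 0.0136
time: 25.82
tool_pos: [0.4369, -0.1619, 0.1168]
ee_rot: [-3.132, 0.012, -3.064]
wrist_force: [0.4, 0.4, 0.8]
width: 0.0276
time: 26.07
tool_pos: [0.4379, -0.1628, 0.2212]
ee_rot: [-3.13, 0.017, -3.065]
wrist_force: [0.5, -0.9, -0.7]
width: 0.0445
```

View pics/wrist6.png

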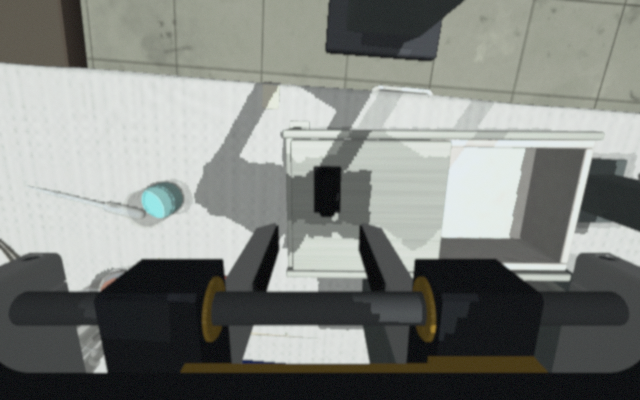

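View pics/scene6c.png

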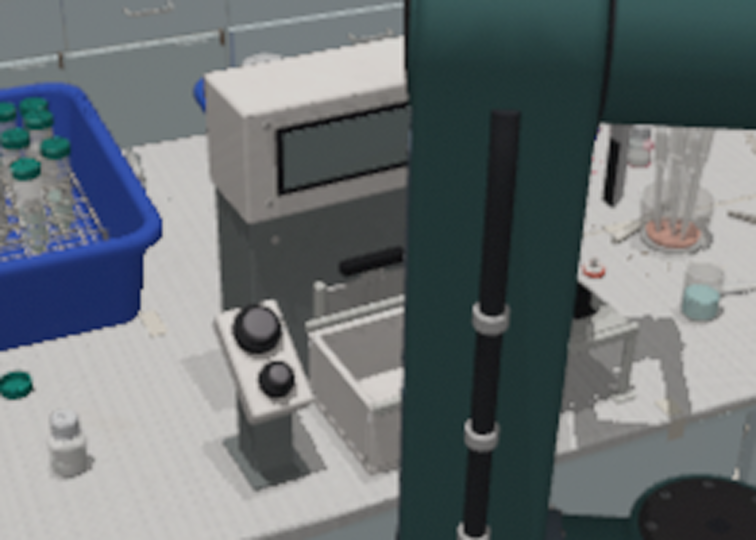

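```bash
python3 - <<'E'
from h import *
for nm in ('scene0','side0','wrist1','wrist3','wrist4','scene6'):
    s=load(nm);P=pts(s)
    m=(abs(P[...,0]-.485)<.04)&(abs(P[...,1]-.343)<.04)&(P[...,2]>.012)
    q=P[m]
    if len(q)<20: continue
    c=m&(P[...,2]>.052);v,u=np.nonzero(c)
    z=q[:,2]
    print(nm,len(q),'zmax',np.percentile(z,98).round(4),'cap ray',plane(s,u.mean(),v.mean(),.060)[:2].round(4), 'all mean',q.mean(0).round(4),'minmax y',np.percentile(q[:,1],[2,98]).round(4),'x',np.percentile(q[:,0],[2,98]).round(4))
    for lo in (.015,.03,.04,.045,.05,.055):
        k=q[(z>lo)&(z<lo+.006)]
        if len(k)>3: print('   ',lo,'w',np.ptp(k[:,:2],0).round(4))
s=load('wrist6');P=pts(s)
print('hatch edge',[w2l(P[180,u]).round(3).tolist() for u in (430,440,445,450,455)])
E
```

```text
scene0 279 zmax 0.0665 cap ray [0.4895 0.3454] all mean [0.4831 0.3463 0.0418] minmax y [0.3304 0.3616] x [0.4735 0.4996]
    0.015 w [0.0208 0.0315]
    0.03 w [0.0162 0.0335]
    0.04 w [0.0276 0.0308]
    0.045 w [0.0155 0.0253]
    0.05 w [0.0115 0.0195]
    0.055 w [0.0155 0.023 ]
side0 281 zmax 0.0629 cap ray [0.4887 0.3496] all mean [0.4863 0.3539 0.041 ] minmax y [0.3367 0.3638] x [0.4737 0.5023]
    0.015 w [0.0317 0.0255]
    0.03 w [0.0286 0.0294]
    0.04 w [0.0237 0.0168]
    0.045 w [0.023 0.012]
    0.05 w [0.0216 0.0156]
    0.055 w [0.0233 0.0252]
wrist1 361 zmax 0.0621 cap ray [0.4937 0.342 ] all mean [0.4946 0.3382 0.0444] minmax y [0.3282 0.3539] x [0.4779 0.5093]
    0.015 w [0.0269 0.0112]
    0.03 w [0.035  0.0288]
    0.04 w [0.0242 0.0136]
    0.045 w [0.0225 0.0068]
    0.05 w [0.0221 0.0082]
    0.055 w [0.0262 0.0232]
wrist3 1564 zmax 0.0619 cap ray [0.4908 0.3421] all mean [0.4882 0.3388 0.0446] minmax y [0.3282 0.3542] x [0.4755 0.5045]
    0.015 w [0.0307 0.0227]
    0.03 w [0.0342 0.0292]
    0.04 w [0.0251 0.0208]
    0.045 w [0.0224 0.0192]
    0.05 w [0.0227 0.0192]
    0.055 w [0.0263 0.0245]
wrist4 1577 zmax 0.0617 cap ray [0.4896 0.3421] all mean [0.4865 0.3393 0.0436] minmax y [0.3283 0.3548] x [0.4751 0.5019]
    0.015 w [0.027 0.025]
    0.03 w [0.0331 0.0297]
    0.04 w [0.0241 0.0198]
    0.045 w [0.019  0.0202]
    0.05 w [0.0211 0.0214]
    0.055 w [0.0246 0.0253]
scene6 282 zmax 0.0668 cap ray [0.4894 0.3452] all mean [0.4831 0.3464 0.0416] minmax y [0.3306 0.3617] x [0.4733 0.5002]
    0.015 w [0.0191 0.0313]
    0.03 w [0.0162 0.0336]
    0.04 w [0.0287 0.0275]
    0.045 w [0.0163 0.0258]
    0.05 w [0.0131 0.0216]
    0.055 w [0.0161 0.0231]
hatch edge [[-0.028, -0.076, 0.088], [-0.028, -0.067, 0.089], [-0.028, -0.062, 0.089], [-0.011, -0.024, 0.008], [-0.011, -0.018, 0.007]]
```

```bash
python3 -m inch '[{"linear":[0,0.2,0.4],"twist":0,"gripper":1},{"linear":[0.05,0.5,0.7],"twist":0,"gripper":1},{"linear":[0.1,0.8,0.8],"twist":0,"gripper":1},{"linear":[0.1,1,0.8],"twist":0,"gripper":1}]'|egrep 'pos|rot'; for i in 1 2 3 4; do python3 -m inch '[{"linear":[0.03,0.38,0],"twist":0,"gripper":1},{"linear":[0.07,0.75,0],"twist":0,"gripper":1},{"linear":[0.1,1,0],"twist":0,"gripper":1}]'|egrep 'time|pos|rot'; done; python3 - <<'E'
from h import *
s=snap('wrist','wrist7');p,M=tool();print(p,M.round(3)[:,2]);P=pts(s)
m=(abs(P[...,0]-.485)<.05)&(abs(P[...,1]-.343)<.05)&(P[...,2]>.054)&(P[...,2]<.08)
v,u=np.nonzero(m);print(len(u),u.mean(),v.mean(),plane(s,u.mean(),v.mean(),.062),P[m].mean(0))
E
```

```text
tool_pos: [0.4481, -0.0605, 0.2998]
ee_rot: [-3.132, 0.017, -3.064]
time: 26.75
tool_pos: [0.4563, 0.0405, 0.2954]
ee_rot: [-3.135, 0.01, -3.064]
time: 27.0
tool_pos: [0.4661, 0.1407, 0.2951]
ee_rot: [-3.134, 0.01, -3.063]
time: 27.25
tool_pos: [0.4761, 0.2408, 0.2947]
ee_rot: [-3.134, 0.009, -3.063]
time: 27.5
tool_pos: [0.4861, 0.3409, 0.2944]
ee_rot: [-3.133, 0.009, -3.063]
[0.48595306 0.34413669 0.29326202] [ 0.009 -0.005 -1.   ]
320 323.50625 179.021875 [0.49124086 0.34450058 0.062     ] [0.4915836  0.34453783 0.06028967]
```

View pics/wrist7.png

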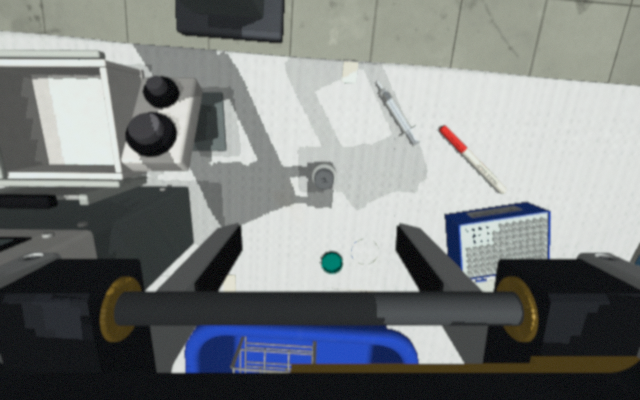

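```bash
python3 -m inch '[{"linear":[0.04,0.01,-0.35],"twist":0,"gripper":1},{"linear":[0.05,0.02,-0.7],"twist":0,"gripper":1},{"linear":[0.05,0.02,-1],"twist":0,"gripper":1}]'|egrep 'pos|rot';python3 -m inch '[{"linear":[0,0,-0.35],"twist":0,"gripper":1},{"linear":[0,0,-0.7],"twist":0,"gripper":1},{"linear":[0,0,-0.9],"twist":0,"gripper":1},{"linear":[0,0,-0.9],"twist":0,"gripper":1},{"linear":[0,0,-0.9],"twist":0,"gripper":1}]'
```

```text
tool_pos: [0.4911, 0.34, 0.1932]
ee_rot: [-3.133, 0.01, -3.064]
time: 28.22
tool_pos: [0.4904, 0.3391, 0.1044]
ee_rot: [-3.132, 0.007, -3.065]
wrist_force: [0.7, -0.9, 0.7]
width: 0.0941
```

```bash
python3 -m inch '[{"linear":[0.005,0.04,-0.3],"twist":0,"gripper":1},{"linear":[0.005,0.04,-0.6],"twist":0,"gripper":1},{"linear":[0.005,0.04,-0.7],"twist":0,"gripper":1},{"linear":[0.005,0.04,-0.7],"twist":0,"gripper":1},{"linear":[0.005,0.04,-0.7],"twist":0,"gripper":0.25},{"linear":[0.005,0.04,-0.7],"twist":0,"gripper":0.25},{"linear":[0.005,0.04,-0.7],"twist":0,"gripper":0.25},{"linear":[0.005,0.04,-0.7],"twist":0,"gripper":0.25},{"linear":[0.005,0.04,-0.7],"twist":0,"gripper":0.25},{"linear":[0.005,0.04,-0.7],"twist":0,"gripper":0.25}]';python3 -m inch '[{"linear":[0,0,0],"twist":0,"gripper":0.2},{"linear":[0,0,0],"twist":0,"gripper":0.2},{"linear":[0,0,0],"twist":0,"gripper":0.2},{"linear":[0,0,0],"twist":0,"gripper":0.2},{"linear":[0,0,0],"twist":0,"gripper":0.2}]'
```

```text
time: 29.05
tool_pos: [0.4924, 0.3442, 0.0376]
ee_rot: [-3.135, 0.012, -3.065]
wrist_force: [-0.1, 0.5, 0.0]
width: 0.0576
time: 29.47
tool_pos: [0.492, 0.344, 0.0367]
ee_rot: [-3.134, 0.011, -3.065]
wrist_force: [-0.2, 0.5, -0.3]
width: 0.0331
```

```bash
python3 -m inch '[{"linear":[0,0,0.2],"twist":0,"gripper":0.2},{"linear":[0,0,0.5],"twist":0,"gripper":0.2},{"linear":[0,0,0.8],"twist":0,"gripper":0.2},{"linear":[0,0,1],"twist":0,"gripper":0.2}]'|egrep 'pos|force|width'; python3 -m inch '[{"linear":[0,0,0.3],"twist":0,"gripper":0.2},{"linear":[0,0,0.6],"twist":0,"gripper":0.2},{"linear":[0,-0.1,0.9],"twist":0,"gripper":0.2},{"linear":[0,-0.3,1],"twist":0,"gripper":0.2}]'|egrep 'pos|force|width'; python3 -c "
from h import *
s=snap('scene','scene8');im=s['image'][:,:,::-1];cv2.imwrite('pics/scene8c.png',cv2.resize(im[60:300,150:400],None,fx=2.4,fy=2.4,interpolation=cv2.INTER_CUBIC))"
```

```text
tool_pos: [0.4928, 0.3444, 0.1397]
wrist_force: [0.3, 0.4, 0.1]
width: 0.0325
tool_pos: [0.4932, 0.3159, 0.2422]
wrist_force: [1.0, -0.5, -0.1]
width: 0.0327
```

View pics/scene8c.png

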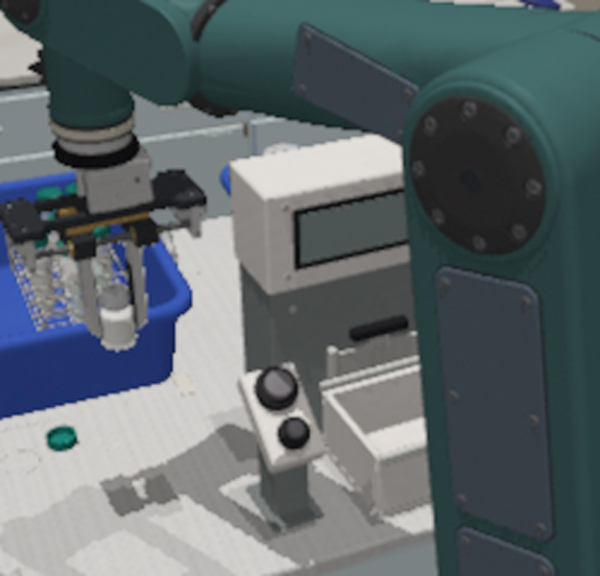

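```bash
python3 -m inch '[{"linear":[-0.3,0,0.2],"twist":0,"gripper":0.2},{"linear":[-0.49,-0.3,0.3],"twist":0,"gripper":0.2},{"linear":[-0.49,-0.6,0.3],"twist":0,"gripper":0.2},{"linear":[-0.49,-1,0.3],"twist":0,"gripper":0.2}]'|egrep 'pos|force|width'; python3 -m inch '[{"linear":[0,-0.35,0],"twist":0,"gripper":0.2},{"linear":[0,-0.7,0],"twist":0,"gripper":0.2},{"linear":[0,-1,0],"twist":0,"gripper":0.2}]'|egrep 'pos|force|width'; python3 -m inch '[{"linear":[0,-0.35,0],"twist":0,"gripper":0.2},{"linear":[0,-0.7,0],"twist":0,"gripper":0.2},{"linear":[0,-0.96,0],"twist":0,"gripper":0.2},{"linear":[0,-0.96,0],"twist":0,"gripper":0.2},{"linear":[0,-0.96,0],"twist":0,"gripper":0.2}]'; python3 -c "
from h import *
p,M=tool();print(w2l(p))"
```

```text
tool_pos: [0.4422, 0.2146, 0.2672]
wrist_force: [1.3, -0.4, -0.4]
width: 0.0331
tool_pos: [0.4424, 0.1122, 0.2661]
wrist_force: [0.5, 0.5, -0.0]
width: 0.0327
time: 31.18
tool_pos: [0.4428, 0.0172, 0.2661]
ee_rot: [-3.135, 0.01, -3.068]
wrist_force: [-0.1, 1.1, -0.7]
width: 0.0331
[-2.34264267e-04  8.30057493e-04  2.66082092e-01]
```

```bash
python3 -m inch '[{"linear":[0,0.02,-0.35],"twist":0,"gripper":0.2},{"linear":[0,0.02,-0.7],"twist":0,"gripper":0.2},{"linear":[0,0.02,-0.9],"twist":0,"gripper":0.2},{"linear":[0,0.02,-1],"twist":0,"gripper":0.2},{"linear":[0,0.02,-1],"twist":0,"gripper":0.2}]'|egrep 'pos|force|width'; python3 -m inch '[{"linear":[0,0,-0.25],"twist":0,"gripper":0.2},{"linear":[0,0,-0.5],"twist":0,"gripper":0.2},{"linear":[0,0,-0.75],"twist":0,"gripper":0.2},{"linear":[0,0,-0.95],"twist":0,"gripper":0.2},{"linear":[0,0,-1],"twist":0,"gripper":0.2},{"linear":[0,0,-1],"twist":0,"gripper":0.2}]'; python3 -c "
from h import *
p,M=tool();print(w2l(p))"
```

```text
tool_pos: [0.4413, 0.0213, 0.1638]
wrist_force: [-0.7, 0.5, 0.0]
width: 0.0333
time: 32.1
tool_pos: [0.4429, 0.0205, 0.0667]
ee_rot: [-3.134, 0.01, -3.064]
wrist_force: [0.8, -0.0, -1.0]
width: 0.0331
[0.00013976 0.00412925 0.0666746 ]
```

```bash
python3 -m inch '[{"linear":[0,0,-0.1],"twist":0,"gripper":0.2},{"linear":[0,0,-0.18],"twist":0,"gripper":0.2},{"linear":[0,0,-0.18],"twist":0,"gripper":0.2},{"linear":[0,0,-0.18],"twist":0,"gripper":0.2}]'|egrep 'pos|force|width'; for i in 1 2; do python3 -m inch '[{"linear":[0,0,-0.02],"twist":0,"gripper":0.2},{"linear":[0,0,-0.02],"twist":0,"gripper":0.2}]'|egrep 'pos|force|width'; done
```

```text
tool_pos: [0.4432, 0.02, 0.049]
wrist_force: [0.6, 0.0, -0.6]
width: 0.033
tool_pos: [0.4433, 0.0199, 0.0471]
wrist_force: [-0.0, 0.3, -0.8]
width: 0.0332
tool_pos: [0.443, 0.0199, 0.0447]
wrist_force: [-0.2, 0.0, -0.7]
width: 0.033
```

```bash
python3 -m inch '[{"linear":[0,0,-0.01],"twist":0,"gripper":0.2},{"linear":[0,0,-0.01],"twist":0,"gripper":0.2},{"linear":[0,0,-0.01],"twist":0,"gripper":0.2}]'|egrep 'pos|force|width';python3 -m inch '[{"linear":[0,0,0],"twist":0,"gripper":0.55},{"linear":[0,0,0],"twist":0,"gripper":0.55},{"linear":[0,0,0],"twist":0,"gripper":0.55},{"linear":[0,0,0],"twist":0,"gripper":0.55},{"linear":[0,0,0],"twist":0,"gripper":0.55}]'|egrep 'pos|force|width'
```

```text
tool_pos: [0.4431, 0.0199, 0.0446]
wrist_force: [-2.3, 0.2, 5.2]
width: 0.0331
tool_pos: [0.4429, 0.02, 0.0435]
wrist_force: [0.3, -1.2, 0.0]
width: 0.0519
```

Contact at 0.0446 matched the floor, and the bottle is released. Now I raise the tool and look.

```bash
python3 -m inch '[{"linear":[0,0,0.15],"twist":0,"gripper":0.55},{"linear":[0,0,0.4],"twist":0,"gripper":0.55},{"linear":[0,0,0.7],"twist":0,"gripper":0.55},{"linear":[0,0,1],"twist":0,"gripper":0.55}]'|egrep 'pos|force|width'; python3 -m inch '[{"linear":[0,0,0.35],"twist":0,"gripper":0.4},{"linear":[0,0,0.7],"twist":0,"gripper":0.4},{"linear":[0,0,1],"twist":0,"gripper":0.4}]'|egrep 'time|pos|force|width'; python3 - <<'E'
from h import *
s=snap('wrist','wrist9');snap('side','side9');P=pts(s)
L=(P-O)@R.from_euler('z',YAW).as_matrix()
m=(abs(L[...,0])<.05)&(abs(L[...,1])<.055)&(L[...,2]>.03)&(L[...,2]<.085)
v,u=np.nonzero(m);print(len(u),L[m].mean(0).round(4),np.percentile(L[m],[2,98],axis=0).round(4))
im=load('side9')['image'][:,:,::-1];cv2.imwrite('pics/side9c.png',cv2.resize(im[110:330,230:430],None,fx=2.7,fy=2.7,interpolation=cv2.INTER_CUBIC))
E
```

```text
tool_pos: [0.4423, 0.02, 0.1441]
wrist_force: [-0.2, -0.1, 0.2]
width: 0.052
time: 34.02
tool_pos: [0.4432, 0.0199, 0.2462]
wrist_force: [-0.1, -0.1, 0.2]
width: 0.0383
709 [-0.0031  0.002   0.0593] [[-0.0156 -0.0128  0.034 ]
 [ 0.0118  0.0166  0.07  ]]
```

View pics/wrist9.png

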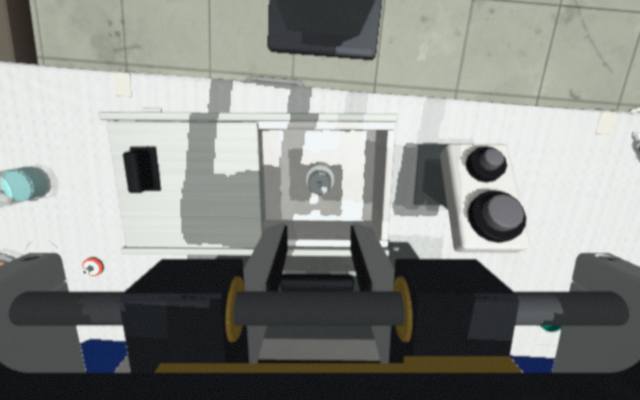

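View pics/side9c.png

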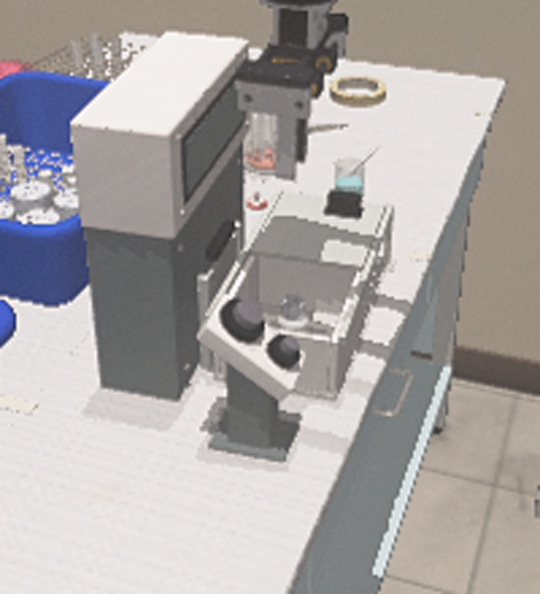

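```bash
python3 -m inch '[{"linear":[-0.02,-0.35,0],"twist":0,"gripper":0.5},{"linear":[-0.04,-0.7,0],"twist":0,"gripper":0.5},{"linear":[-0.07,-1,0],"twist":0,"gripper":0.5}]'|egrep 'pos|force|width'; python3 -m inch '[{"linear":[0,-0.35,0],"twist":0,"gripper":0.5},{"linear":[0,-0.7,0],"twist":0,"gripper":0.5},{"linear":[0,-0.79,-0.3],"twist":0,"gripper":0.5},{"linear":[0,-0.79,-0.6],"twist":0,"gripper":0.5},{"linear":[0,-0.79,-0.7],"twist":0,"gripper":0.5},{"linear":[0,-0.79,-0.7],"twist":0,"gripper":0.5}]'|egrep 'pos|force|width'; python3 -c "
from h import *
s=snap('wrist','wrist10')
P=pts(s);im=s['image'];L=(P-O)@R.from_euler('z',YAW).as_matrix()
m=(im.max(2)<70)&(P[...,2]>.108)&(P[...,2]<.122)&(abs(L[...,0]+.02)<.04)&(abs(L[...,1]+.175)<.03)
print(m.sum(),L[m].min(0),L[m].max(0));print(w2l(tool()[0]))"
```

```text
tool_pos: [0.4356, -0.0811, 0.2426]
wrist_force: [0.7, -0.1, 0.6]
width: 0.0469
tool_pos: [0.4336, -0.1579, 0.1692]
wrist_force: [-0.2, 0.5, 0.5]
width: 0.0472
1031 [-0.03895755 -0.18139112  0.1080374 ] [-0.00016894 -0.16758955  0.11753593]
[-0.02114751 -0.17358443  0.17188441]
```

View pics/wrist10.png

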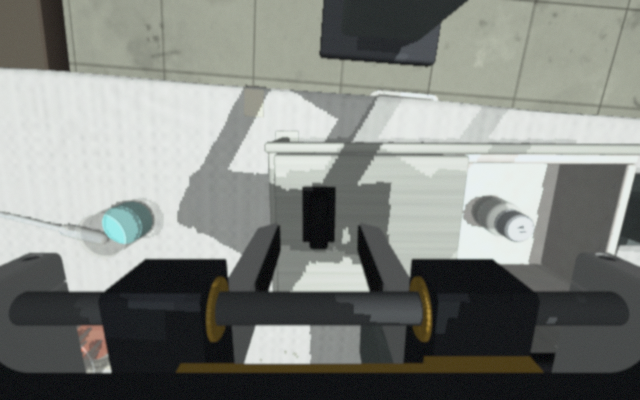

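Tab centre is at local y −0.1745 and the tool is aligned with it. The bottle stands upright at (505,220). I lower and grip the tab.

```bash
python3 -m inch '[{"linear":[0,0,-0.3],"twist":0,"gripper":0.5},{"linear":[0,0,-0.53],"twist":0,"gripper":0.5},{"linear":[0,0,-0.53],"twist":0,"gripper":0.5},{"linear":[0,0,-0.53],"twist":0,"gripper":0},{"linear":[0,0,-0.53],"twist":0,"gripper":0},{"linear":[0,0,-0.53],"twist":0,"gripper":0},{"linear":[0,0,-0.53],"twist":0,"gripper":0},{"linear":[0,0,-0.53],"twist":0,"gripper":0},{"linear":[0,0,-0.53],"twist":0,"gripper":0}]'; python3 -m inch '[{"linear":[0,0,0],"twist":0,"gripper":0},{"linear":[0,0,0],"twist":0,"gripper":0},{"linear":[-0.02,0.25,0],"twist":0,"gripper":0},{"linear":[-0.04,0.5,0],"twist":0,"gripper":0},{"linear":[-0.055,0.75,0],"twist":0,"gripper":0},{"linear":[-0.07,0.95,0],"twist":0,"gripper":0},{"linear":[-0.07,0.95,0],"twist":0,"gripper":0}]'; python3 -c "
from h import *
print(w2l(tool()[0]))"
```

```text
time: 35.67
tool_pos: [0.4367, -0.1579, 0.1222]
ee_rot: [-3.136, 0.013, -3.065]
wrist_force: [-0.9, 4.5, 4.9]
width: 0.0136
time: 36.25
tool_pos: [0.4299, -0.0618, 0.1222]
ee_rot: [-3.134, 0.015, -3.062]
wrist_force: [-0.1, 2.2, 4.2]
width: 0.0138
[-0.01896653 -0.0770339   0.12218805]
```

```bash
python3 -m inch '[{"linear":[-0.015,0.2,0],"twist":0,"gripper":0},{"linear":[-0.026,0.35,0],"twist":0,"gripper":0},{"linear":[-0.028,0.38,0],"twist":0,"gripper":0},{"linear":[-0.028,0.38,0],"twist":0,"gripper":0}]'; for i in 1 2; do python3 -m inch '[{"linear":[-0.001,0.02,0],"twist":0,"gripper":0},{"linear":[-0.001,0.02,0],"twist":0,"gripper":0}]'|egrep 'pos|force'; done; python3 -c "
from h import *
print(w2l(tool()[0]))"
```

```text
time: 36.58
tool_pos: [0.4274, -0.0261, 0.1222]
ee_rot: [-3.133, 0.014, -3.064]
wrist_force: [-0.5, 0.8, 6.0]
width: 0.0139
tool_pos: [0.4273, -0.0252, 0.1222]
wrist_force: [-0.0, 0.1, 6.5]
tool_pos: [0.4272, -0.0236, 0.1222]
wrist_force: [-0.2, -0.7, 6.2]
[-0.01878631 -0.0386655   0.12216861]
```

```bash
for i in 1 2; do python3 -m inch '[{"linear":[-0.001,0.02,0],"twist":0,"gripper":0},{"linear":[-0.001,0.02,0],"twist":0,"gripper":0}]'|egrep 'pos|force'; done; python3 -c "
from h import *
print(w2l(tool()[0]))"
```

```text
tool_pos: [0.4272, -0.0231, 0.1222]
wrist_force: [0.3, -5.3, 5.7]
tool_pos: [0.4272, -0.023, 0.1222]
wrist_force: [0.4, -9.2, 5.3]
[-0.01879127 -0.0380761   0.12216201]
```

```bash
python3 -m inch '[{"linear":[0,0,0],"twist":0,"gripper":0.4},{"linear":[0,0,0],"twist":0,"gripper":0.4},{"linear":[0,0,0],"twist":0,"gripper":0.4},{"linear":[0,0,0],"twist":0,"gripper":0.4},{"linear":[0,0,0.3],"twist":0,"gripper":0.4},{"linear":[0,0,0.7],"twist":0,"gripper":0.4},{"linear":[0,0,1],"twist":0,"gripper":0.4},{"linear":[0,0,1],"twist":0,"gripper":0.4}]'; python3 -m inch '[{"linear":[-0.4,0,0.35],"twist":0,"gripper":0.4},{"linear":[-0.7,0,0.7],"twist":0,"gripper":0.4},{"linear":[-0.8,0,1],"twist":0,"gripper":0.4},{"linear":[-0.8,0,1],"twist":0,"gripper":0.4},{"linear":[-0.8,0,1],"twist":0,"gripper":0.4}]'; python3 - <<'E'
from h import *
s=snap('wrist','wrist11');q=snap('side','side11')
for n in ('wrist11','side11'):
    d=load(n);P=pts(d);im=d['image'];L=(P-O)@R.from_euler('z',YAW).as_matrix()
    m=(im.max(2)<70)&(P[...,2]>.108)&(P[...,2]<.122)&(abs(L[...,0]+.02)<.04)&(abs(L[...,1]+.04)<.03)
    if m.sum(): print(n,'tab',m.sum(),L[m].min(0).round(4),L[m].max(0).round(4))
    m=(im.max(2)<70)&(P[...,2]>.125)&(P[...,2]<.17)&(abs(L[...,0]-.082)<.012)&(abs(L[...,1])<.03)
    if m.sum(): print(n,'handle',m.sum(),np.percentile(L[m],[5,50,95],axis=0).round(4))
im=q['image'][:,:,::-1];cv2.imwrite('pics/side11c.png',cv2.resize(im[110:330,230:430],None,fx=2.7,fy=2.7,interpolation=cv2.INTER_CUBIC))
E
```

```text
time: 37.92
tool_pos: [0.4288, -0.0185, 0.2276]
ee_rot: [-3.131, 0.023, -3.064]
wrist_force: [0.3, -0.7, 1.7]
width: 0.0372
time: 38.33
tool_pos: [0.3461, -0.0182, 0.3233]
ee_rot: [-3.132, 0.017, -3.065]
wrist_force: [0.3, -0.3, -0.8]
width: 0.0375
wrist11 tab 305 [-0.0384 -0.0461  0.1085] [-0.0011 -0.0334  0.118 ]
wrist11 handle 496 [[ 0.0861 -0.0267  0.1374]
 [ 0.0933 -0.0014  0.1451]
 [ 0.0939  0.0264  0.169 ]]
side11 tab 19 [-0.0374 -0.0415  0.1103] [-0.0042 -0.0277  0.119 ]
side11 handle 29 [[ 0.0754 -0.028   0.1336]
 [ 0.0766  0.0004  0.1387]
 [ 0.0858  0.0241  0.1413]]
```

View pics/side11c.png

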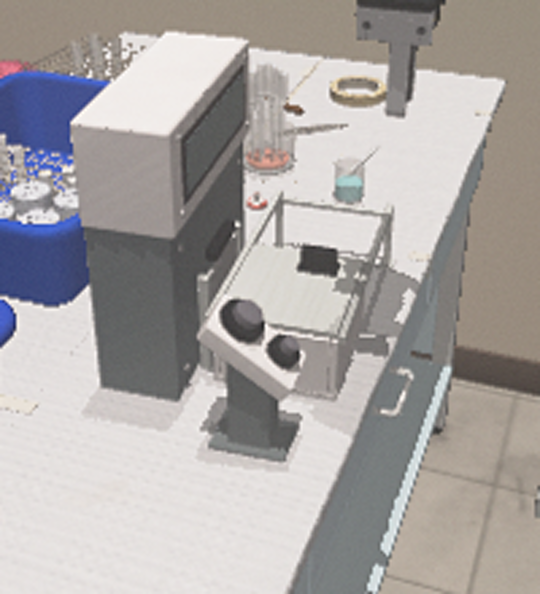

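View pics/wrist11.png

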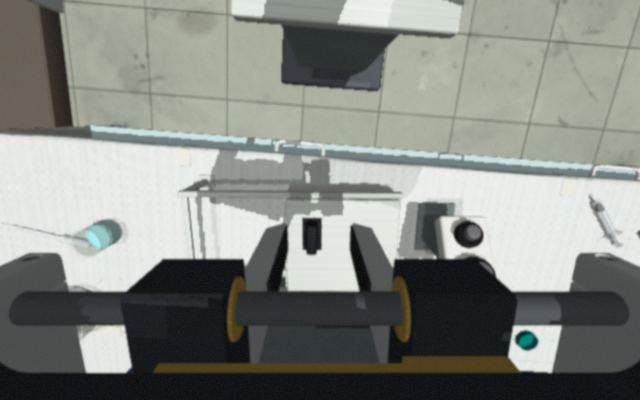

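```bash
python3 -m inch '[{"linear":[0,0,0],"twist":0,"gripper":0.4},{"linear":[0,0,0],"twist":0,"gripper":0.4}]'|egrep 'time|force'; python3 -c "
from bench import robot;print(robot.close_job())"
```

```text
time: 38.6
wrist_force: [-0.1, -0.1, -0.2]
the job is handed in; nothing more can be done
None
```

I carried out all the steps in the order you gave and handed the job in at about 38.6 s of the 72 s allowed. The system gives no verdict, so the results below come from my own readings.

**Tilting the tool:** The moves only offer a turn about the vertical. I got the 35° tilt by pushing short moves past the arm's reach limit, which leaves the tool tilted. I reversed it the same way afterwards, back to within about 0.015 rad of vertical.

| Step | What I measured |
|---|---|
| Inner gate | The handle started about 6.5 mm up. I pressed it to a firm stop at z ≈ 0.139 m with 21–27 N vertical force and held it about 0.6 s. |
| Keys | I pressed the large key, then the small one. Each took about 4 N of spring force and then stopped hard, and I let the large one up before pressing the small. |
| Outer hatch | It opened about 134 mm to its end stop and, after the bottle was in, slid back to its shut stop (9 N at each stop). |
| Bottle | Floor contact came at the expected height. After release it stood upright near the chamber centre in two camera views. |

**Final pictures:**
- **Hatch:** the tab is back at its shut position, local y −0.040 m.
- **Gate:** the side camera puts the handle top at about 0.140 m, so the gate is shut. The wrist-camera handle reading disagreed because it mixed in the cabinet face, so I did not use it.
- **Beaker:** it looks unmoved in the pictures; I did not measure its position again.
- **Arm:** it is clear of everything, with wrist force near zero.
- **Bottle:** it cannot be seen once the hatch is shut, so my last sight of it is from just before closing.

While I gripped the tab to close the hatch, a steady vertical force of about 5 N showed on the wrist. It went away on release.

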